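# Stow the ingot mould in the touch-latch case

### The job

First open the case: press down on the dark strip at the near edge of its clear lid until the touch latch clicks, then keep contact with the lid and ease it gently all the way up so that it never flies open. Next push the standing steel ingot mould over against the low bar at its foot so that it lies on its side across the bar, let go of it, then pick it up and lay it flat and lengthwise (front to back) on the cork pad in the back of the case, under the raised lid, and leave it there with the lid still open. Do not disturb the jar, the bottle and the two aluminium rings.

Things in the scene. Friction and masses are not known exactly. Their poses are not given: they have to be found in the camera images.
- lid (a joint): Lid angle, rad: 0 latched shut, positive open, 1.05 fully open (stop). Can be pressed to a firm stop at -0.04; the latch lets go at about -0.022 (4 to 5 mm at the press point) and does not catch again. A spring then drives the lid up (3 N at the press point, 1.5 N near the end) and holds it open; unchecked it flies up at about 5 rad/s. Faster than 2 rad/s is flying open.
- lid_press (a point): Brass dot on the upper face of the lid, in the middle of the dark wooden strip (37 mm deep, 262 mm wide) at its near edge: press here, straight down. 195 mm from the hinge line, 20 mm from the near edge, 56.5 mm above the bench when shut. Moves with the lid. Axes with the lid shut: x from near edge to hinge, y left, z up.
- lid_hinge (a point): Middle of the lid's hinge line at the case's far upper edge, 50.5 mm above the bench, in the plane of the lid's underside. The hinge line is the y axis; the lid's near edge rises as it turns about +y; the axes turn with the lid (shut: x away from the robot, z up). Lid: 6 mm thick, 215 mm long from hinge to near edge, 262 mm wide, clear but for the strip.
- pad_top (a point): Centre of the upper face of the fixed cork pad, 100 mm (x) by 70 mm (y), 3 mm thick, in whichever back pocket of the case (left or right) is free. Its face is 11 mm above the bench, its centre 63.5 mm in front of the hinge line and 63 mm left or right of the case's middle. x points from the front of the case to its hinge, y left, z up.
- mould_center (a point): Centre of the loose steel ingot mould, a plain block 36 mm (x) by 32 mm (y) by 80 mm (z), about 0.6 kg, with a black seam and a black pouring mouth in its top. It starts upright (z up) on the bench, its x axis towards the bar, 3 to 5 mm short of it.
- stop: Fixed low steel bar on the bench, 10 mm (x) by 110 mm (y) by 8 mm high, on the side of the mould away from the robot. Origin at the middle of its underside; x points away from the robot, across the bar, the way the mould is to fall. The tipped mould lies across it, its former foot towards the robot.
- jar: Bystander: loose small glass jar with a steel lid, 42 mm across, 70 mm tall, standing to one side of the bar. Origin at its underside.
- ring: Bystander: loose aluminium casting ring, 42 mm across, 50 mm tall, standing to the other side of the bar. Origin at its underside.
- bottle: Bystander: loose amber glass bottle, 58 mm across, 180 mm tall, standing between the mould and the case. Origin at its underside.
- flask: Bystander: loose aluminium casting ring, 54 mm across, 34 mm tall, standing in the case's other back pocket. Origin at its underside.
- case: Fixed wooden box, 210 mm (x, front to hinge) by 262 (y) by 50 high, walls 6, inner floor 8 above the bench; origin under its centre. A cross divider 20 mm above the bench at x = -18 mm; before it a tray of tools, behind it two pockets 115 by 123 mm, parted by a like divider. The raised lid hangs over the pockets: the gripper must reach in at a slant from the robot's side.

How it is judged:
By the outcome, as a careful person would: the job done as asked, in the order asked, and still so for the second after the job is handed in, with the robot touching nothing.
It also fails if it takes over 72 s, if anything falls off the work surface, if the arm or the gripper's body presses on something with over 40 N, if the wrist force passes 120 N, or if a joint passes its speed limit or range.

### The arm

A 7-joint arm with a two-finger parallel gripper is mounted at the origin on the work surface. World frame = base frame: x ahead of the robot, y to its left, z up, the work surface at z = 0. Lengths are in m, angles in rad, forces in N, time in s.
With the tool pointing down it reaches from about 0.4 to 0.9 m from the base axis. Payload 5.5 kg.
Tool frame: the origin (TCP) lies at the very end of the fingers, on their centre line; the grasp point (between the pads) lies 19 mm behind it (manip.tcp_to_grasp is the distance from the TCP to the grasp point, in m); z points along the fingers, y is the line along which they close (so a half turn about z gives the same grasp; the last joint's range is limited). The gripper opens to 85 mm and grips with 20 to 120 N. Pads are 22 mm wide; open, the fingers measure 114 mm over their backs; the gripper's body (76 mm by 85 mm) begins 54 mm behind the grasp point. The pads swing forward as they close: fully open they stand 13 mm farther back than shut.
Start: joints at [1.544, 0.501, -0.427, 1.55, 0.221, 1.138, -0.21], TCP at [0.186, -0.623, 0.194] pointing down, gripper open.
Joint ranges: [-2.88, 2.88], [-0.31, 2.03], [-1.54, 1.56], [0.2, 2.42], [-1.41, 4.55], [0.19, 2.02], [-2.57, 2.57]. Speed limits (rad/s): [2.57, 2.57, 3.14, 3.14, 3.14, 3.14, 3.14].

### API

Orientations are given as a 3x3 rotation matrix whose columns are the frame's x, y, z axes.
In Python, from station import manip gives the robot as it stands.
- The arm moves only by the tool drive_tool, never from a script. Its argument "increments" is a list of rows, each a list of 3 entries, a list of its own where there are three numbers: the turn, a rotation vector about the tool's x, y, z in degrees, then the shift along the tool's x, y, z in cm, then the closure, from -1 (fully open) to 1 (shut). In form: [[[ax, ay, az], [tx, ty, tz], fingers], ...]. A call has 1 to 8 rows; each row is the pose to reach, as a shift and turn from the pose commanded when the call began, along the tool's axes at that moment; what a row does not reach only later rows make up. A row lasts 1/8 s, in which the tool goes at most 62.5 mm and 10.7 degrees, less where a joint would pass 70% of its speed; a pose out of reach is approached as far as the arm can. A call with a gripper value outside its range is refused whole. The fingers move at their own pace and stop on an object; "force" is the grip in N (left out, the last holds). Time passes only in rows, so rows that repeat a pose let the fingers close. It gives the time, the measured TCP pose, the force, the opening and the grip force at its end, in the units of the state.
- manip.get_state(): the state, without advancing time (a new reading comes with each control period).
- manip.camera(name): name is "scene" or "top" or "wrist"; returns a dict with "pixels" (480x640x3 uint8, red, green, blue), "K" (3x3 intrinsics, pixels), "rvec" (rotation vector, rad) and "tvec" (3), from world to camera coordinates, as OpenCV has them. Camera axes: x right, y down, z forward; pixel columns grow to the right and rows downward; lengths in m; the calibration is good to about 2 mm. A picture is of the moment at which its call begins. There is no depth.
- manip.job_done(): hands the job in; it is judged then, once.
The state is a dict: "time_s": time; "joint_positions": joint angles; "joint_velocities": joint speeds; "effort": joint torques, N m; "tcp_pos": TCP position; "tcp_rot": TCP orientation; "wrist_force": force on the tool from outside, world axes, zero at the start; "torque": the same for the moment, N m; "grip_width": finger opening in m; "gripper_force": force on a finger pad.
Only numpy, scipy, OpenCV 4.12 (cv2) and the standard library are available. Lean on these libraries where they do the work, as an engineer would, in place of code of your own. Each camera call takes 0.05 s, during which the arm holds its last target. There are 200 camera calls.

## Working session

There is one attempt and no reset: what is moved stays moved. The work goes in short steps, Python scripts to look and compute and a tool call to move; the robot and the scene stay as the last step left them, time stands still between calls to the robot, and variables do not carry over. Pictures are saved under pics/ and viewed, at most 10 in all, crops included, and the job is handed in when it is done.

Besides the shell and the picture viewer there is one more tool, called after "Call:" in YAML: its name, and indented under it one key for each argument. drive_tool: Moves the arm, as the interface text tells. Its arguments: {"type":"object","properties":{"increments":{"type":"array"},"force":{"type":"number"}},"required":["increments"]}

```bash
ls; mkdir -p pics; python3 - <<'E'
from station import manip
import cv2,numpy as np
s=manip.get_state();print({k:np.round(v,3).tolist() for k,v in s.items()}, manip.tcp_to_grasp)
for n in("scene","top"):
    c=manip.camera(n);cv2.imwrite(f"pics/{n}0.png",c["pixels"][:,:,::-1]);np.savez(f"pics/{n}0.npz",**c)
    R=cv2.Rodrigues(np.array(c["rvec"]))[0];print(n,(-R.T@np.array(c["tvec"]).ravel()).round(3),R.round(2).tolist(),np.array(c["K"])[0,0])
E
```

```text
pics
{'time_s': 0.0, 'joint_positions': [1.544, 0.502, -0.427, 1.551, 0.221, 1.138, -0.21], 'joint_velocities': [0.001, 0.0, 0.0, 0.0, 0.001, -0.001, -0.002], 'effort': [-0.0, -56.952, -5.816, -28.093, 0.011, 0.012, 0.0], 'tcp_pos': [0.185, -0.622, 0.193], 'tcp_rot': [[0.958, 0.286, -0.001], [0.286, -0.958, 0.002], [0.0, -0.002, -1.0]], 'wrist_force': [0.229, -0.151, -0.064], 'torque': [-0.027, 0.035, 0.003], 'gripper_force': 0.0, 'grip_width': 0.085} 0.0187
scene [ 1.141 -0.614  0.835] [[0.7, 0.72, -0.0], [0.49, -0.47, -0.73], [-0.53, 0.51, -0.68]] 592.4338894941625
top [ 0.45  -0.036  0.947] [[0.0, -1.0, 0.02], [-0.99, -0.0, -0.11], [0.11, -0.02, -0.99]] 477.77925817417446
```

View pics/scene0.png

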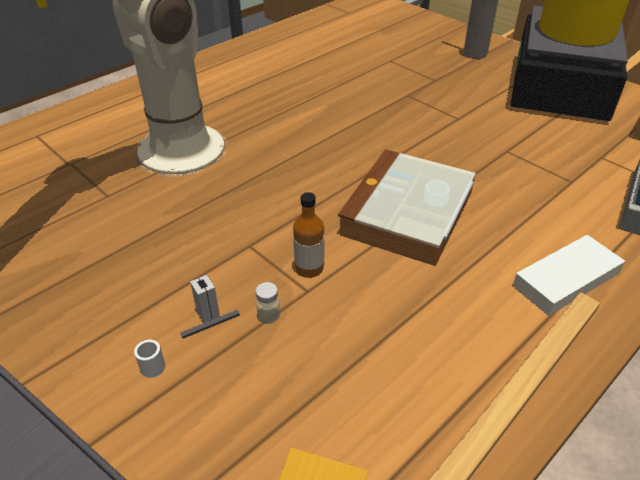

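View pics/top0.png

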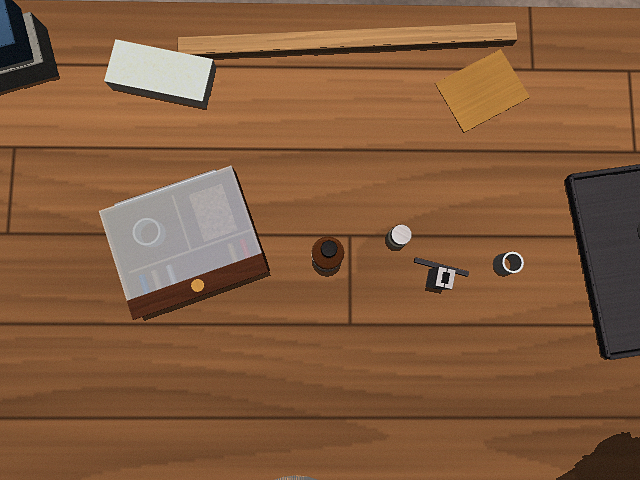

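Scene: the case is at left in the top view, with the brass dot at about (197,285), the pad in the right pocket at (212,212) and the flask in the left at (147,232). The mould top is at (444,278), the bar runs from (415,260) to (468,273), the jar is at (399,236), the ring at (511,263) and the bottle at (328,250).

```bash
cat > h.py <<'E'
import numpy as np,cv2
def cam(c):
    return np.array(c["K"]),cv2.Rodrigues(np.array(c["rvec"],float))[0],np.array(c["tvec"],float).ravel()
def ray(c,uv,z):
    K,R,t=cam(c);C=-R.T@t;d=R.T@np.linalg.inv(K)@np.array([uv[0],uv[1],1.]);return C+d*(z-C[2])/d[2]
def proj(c,P):
    K,R,t=cam(c);p=(R@np.atleast_2d(P).T).T+t;p=p@K.T;return p[:,:2]/p[:,2:]
E
python3 - <<'E'
from h import *
T=np.load("pics/top0.npz");S=np.load("pics/scene0.npz")
for n,c,roi in(("top",T,(185,210,272,298)),("scene",S,(360,382,174,190))):
    x0,x1,y0,y1=roi;p=c["pixels"][y0:y1,x0:x1].astype(int)
    m=(p[...,0]>170)&(p[...,0]-p[...,2]>100);v,u=np.nonzero(m);uv=(u.mean()+x0,v.mean()+y0);print(n,uv,m.sum(),ray(c,uv,.0565).round(4))
P=lambda uv,z:ray(T,uv,z).round(4)
print("lid corners",[P(q,.0565) for q in((133,303),(266,262),(100,211),(233,166))])
print("mould",P((446,278),.08),"bar",P((415,260),.008),P((467,273),.008),"jar",P((400,234),.07),"ring",P((512,262),.05),"bottle",P((329,248),.18),"pad",P((212,212),.011),"flask",P((149,230),.042))
for n,c,(x,y,w,h),k in(("top",T,(380,225,150,75),5),("top",T,(90,155,190,170),4)):
    cv2.imwrite(f"pics/crop_{x}.png",cv2.resize(c["pixels"][y:y+h,x:x+w,::-1],None,fx=k,fy=k,interpolation=cv2.INTER_CUBIC)[:600])
s=cv2.resize(S["pixels"][260:390,120:300,::-1],None,fx=4.2,fy=4.2,interpolation=cv2.INTER_CUBIC)
cv2.imwrite("pics/crop_s.png",s)
a=cv2.imread("pics/crop_380.png");b=cv2.resize(S["pixels"][260:310,180:300,::-1],None,fx=5,fy=5)
E
```

```text
top (np.float64(197.192), np.float64(284.824)) 125 [0.4725 0.1826 0.0565]
scene (np.float64(369.90909090909093), np.float64(180.72727272727272)) 66 [0.4682 0.1839 0.0565]
lid corners [array([0.4389, 0.299 , 0.0565]), array([0.5151, 0.0562, 0.0565]), array([0.6101, 0.3686, 0.0565]), array([0.6983, 0.1219, 0.0565])]
mould [ 0.4852 -0.2736  0.08  ] bar [ 0.5236 -0.2328  0.008 ] [ 0.4981 -0.3353  0.008 ] jar [ 0.567  -0.1928  0.07  ] ring [ 0.517  -0.4083  0.05  ] bottle [ 0.5291 -0.0577  0.18  ] pad [0.6173 0.1692 0.011 ] flask [0.5765 0.2807 0.042 ]
```

View pics/crop_380.png

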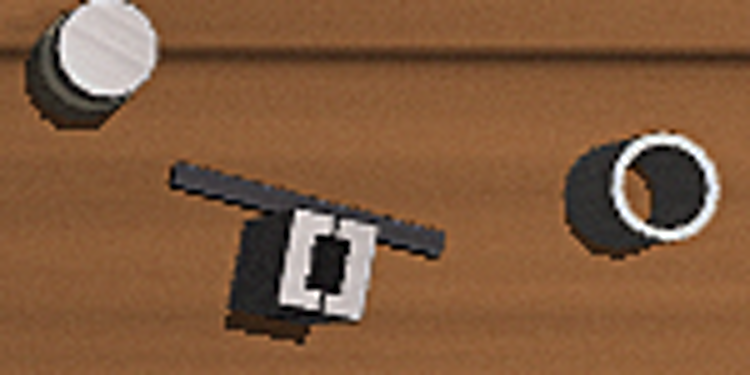

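View pics/crop_90.png

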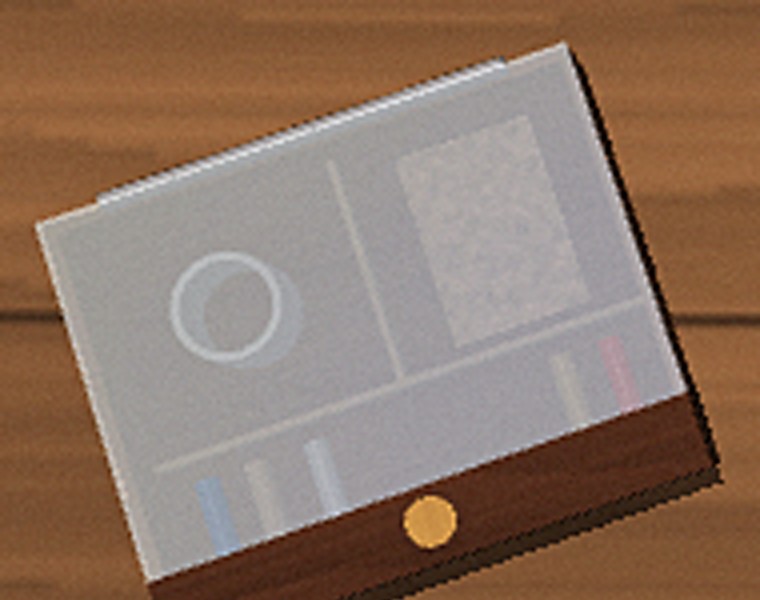

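The crops show these full-image pixels:
- **Mould top corners:** (439.4,266.6), (455.6,269.4), (452.4,289), (435.8,285.6).
- **Bar ends:** (414.4,260.2) and (468.4,274).
- **Lid back corners:** (99.3,211) and (231.5,165.8).
- **Inner edge of the strip:** ends at (127,300.5) and (261.5,253).
- **Pad centre:** (213.2,212.5).

```bash
cat >> h.py <<'E'
from scipy.spatial.transform import Rotation as Rn
def rot(yaw,tilt=0):
    a,b=np.radians(yaw),np.radians(tilt)
    x=np.array([np.cos(b)*np.cos(a),np.cos(b)*np.sin(a),np.sin(b)]);z=np.array([np.sin(b)*np.cos(a),np.sin(b)*np.sin(a),-np.cos(b)])
    return np.c_[x,np.cross(z,x),z]
def inc(p0,R0,targets):
    for p,R in targets:
        print(Rn.from_matrix(R0.T@R).as_rotvec(degrees=True).round(1).tolist(),(R0.T@(np.array(p)-p0)*100).round(2).tolist())
E
python3 - <<'E'
from h import *
from scipy.optimize import least_squares
T=np.load("pics/top0.npz")
W=np.array([ray(T,q,.0565)[:2] for q in((99.3,211),(231.5,165.8),(261.5,253),(127,300.5),(197.2,284.8))])
L=np.array([(0,131),(0,-131),(-178,-131),(-178,131),(-195,0)])/1e3
def f(p):
    c,s=np.cos(p[2]),np.sin(p[2]);return (L@np.array([[c,s],[-s,c]])+p[:2]-W).ravel()
r=least_squares(f,[.65,.24,.34]);a=r.x[2];e=np.array([np.cos(a),np.sin(a)]);n=np.array([-e[1],e[0]])
print("hinge",r.x.round(4),np.degrees(a).round(2),"res mm",(r.fun*1e3).round(1))
print("dot",r.x[:2]-.195*e,"pad",r.x[:2]-.0635*e-.063*n,"seen pad",ray(T,(213.2,212.5),.011))
m=np.array([ray(T,q,.08)[:2] for q in((439.4,266.6),(455.6,269.4),(452.4,289),(435.8,285.6))])
print("mould",m.mean(0),[np.linalg.norm(m[i]-m[i-1]).round(4) for i in range(4)],[np.degrees(np.arctan2(*(v)[::-1])).round(1) for v in (m[0]-m[3],m[1]-m[2])],[np.degrees(np.arctan2(*(v)[::-1])).round(1)-90 for v in(m[0]-m[1],m[3]-m[2])])
b=np.array([ray(T,q,.008)[:2] for q in((414.4,260.2),(468.4,274))]);d=b[0]-b[1];print("bar",b.mean(0),np.linalg.norm(d),np.degrees(np.arctan2(d[1],d[0]))-90)
S=np.load("pics/scene0.npz")
print("scene mould top", ray(S,(203.5,284.5),.08),"bar",ray(S,(182,335),.008),ray(S,(239.5,315),.008))
from station import manip
s=manip.get_state();p=np.array(s["tcp_pos"]);R=np.array(s["tcp_rot"])
D=np.r_[r.x[:2]-.195*e-[.001,-.0005],0]
inc(p,R,[([.42,-.2,.25],rot(18)),(D+[0,0,.12],rot(np.degrees(a)))]); 
E
```

```text
hinge [0.655  0.2478 0.3453] 19.78 res mm [ 0.6  1.1  0.7 -0.2 -0.1 -0.6 -0.3  0.6 -1.  -0.9]
dot [0.47152203 0.18177255] pad [0.61658416 0.16699994] seen pad [0.61631607 0.16679681 0.011     ]
mould [ 0.48591981 -0.27329013] [np.float64(0.0354), np.float64(0.03), np.float64(0.0363), np.float64(0.0307)] [np.float64(-12.2), np.float64(-11.0)] [np.float64(-9.700000000000003), np.float64(-11.400000000000006)]
bar [ 0.50966323 -0.28477951] 0.10981623539395936 -14.222953445477884
scene mould top [ 0.48981315 -0.26993818  0.08      ] bar [ 0.50091121 -0.33588477  0.008     ] [ 0.53514982 -0.23482437  0.008     ]
[-0.1, -0.0, -1.4] [34.54, -33.77, -5.62]
[-0.1, -0.0, -3.2] [50.3, -68.94, 7.44]
```

Call:
drive_tool:
  increments:
    - [[0,0,0],[4,-4,-4],1]
    - [[0,0,0],[8,-8,-5.6],1]
    - [[0,0,-1],[12,-12,-5.6],1]
    - [[0,0,-1],[17,-16,-5.6],1]
    - [[0,0,-1],[21.5,-20.5,-5.6],1]
    - [[0,0,-1],[26,-25,-5.6],1]
    - [[0,0,-1],[30,-30,-5.6],1]
    - [[0,0,-1.4],[34.5,-34,-5.6],1]
  force: 40

```text
time_s: 1.1
tcp_pos: [0.4176, -0.1992, 0.25]
tcp_rot: [[0.951, 0.309, -0.001], [0.309, -0.951, -0.001], [-0.001, 0.001, -1.0]]
wrist_force: [0.8, -0.5, 0.3]
grip_width: -0.0001
gripper_force: 0.0
```

Call:
drive_tool:
  increments:
    - [[0,0,-1],[2,-6,0],1]
    - [[0,0,-1],[4,-12,0],1]
    - [[0,0,-2],[6,-18,0],1]
    - [[0,0,-2],[8.5,-23.5,0],1]
    - [[0,0,-2],[11,-29,3],1]
    - [[0,0,-2],[13.5,-33,7],1]
    - [[0,0,-2],[15.8,-35,11],1]
    - [[0,0,-2],[15.8,-35,13],1]

```text
time_s: 2.1
tcp_pos: [0.4581, 0.1836, 0.1175]
tcp_rot: [[0.938, 0.347, -0.004], [0.347, -0.938, 0.002], [-0.003, -0.003, -1.0]]
wrist_force: [-0.8, -0.5, 0.2]
grip_width: -0.0
gripper_force: 0.0
```

Call:
drive_tool:
  increments:
    - [[0,0,0],[1.1,0.5,2],1]
    - [[0,0,0],[1.1,0.5,4.5],1]
    - [[0,0,0],[1.1,0.5,5.7],1]
    - [[0,0,0],[1.1,0.5,6.0],1]
    - [[0,0,0],[1.1,0.5,6.2],1]
    - [[0,0,0],[1.1,0.5,6.4],1]
    - [[0,0,0],[1.1,0.5,6.5],1]
    - [[0,0,0],[1.1,0.5,6.5],1]

```text
time_s: 3.1
tcp_pos: [0.4719, 0.1798, 0.0553]
tcp_rot: [[0.94, 0.342, 0.0], [0.342, -0.94, -0.0], [0.0, 0.0, -1.0]]
wrist_force: [0.9, -0.7, -0.4]
grip_width: -0.0003
gripper_force: 0.0
```

Call:
drive_tool:
  increments:
    - [[0,0,0],[0,0,0.1],1]
    - [[0,0,0],[0,0,0.2],1]
    - [[0,0,0],[0,0,0.3],1]
    - [[0,0,0],[0,0,0.4],1]
    - [[0,0,0],[0,0,0.4],1]

```text
time_s: 3.72
tcp_pos: [0.4718, 0.1797, 0.051]
tcp_rot: [[0.94, 0.342, -0.0], [0.342, -0.94, -0.0], [-0.0, -0.0, -1.0]]
wrist_force: [0.1, -0.2, -0.9]
grip_width: -0.0
gripper_force: 0.0
```

```bash
python3 - <<'E'
from h import *
from station import manip
a=manip.camera("scene");b=manip.camera("top")
i=cv2.resize(a["pixels"][120:290,320:500,::-1],(396,374),interpolation=2);j=cv2.resize(b["pixels"][155:325,90:280,::-1],(396,374),interpolation=2)
cv2.imwrite("pics/press.png",np.hstack([i,j]))
p=manip.get_state();print(p["wrist_force"],p["tcp_pos"],proj(a,p["tcp_pos"]),proj(b,p["tcp_pos"]))
E
```

```text
[ 0.32226552 -1.29106981  0.7705607 ] [0.47183081 0.17977969 0.05110306] [[369.74144831 184.23421725]] [[199.4371927  285.23844853]]
```

View pics/press.png

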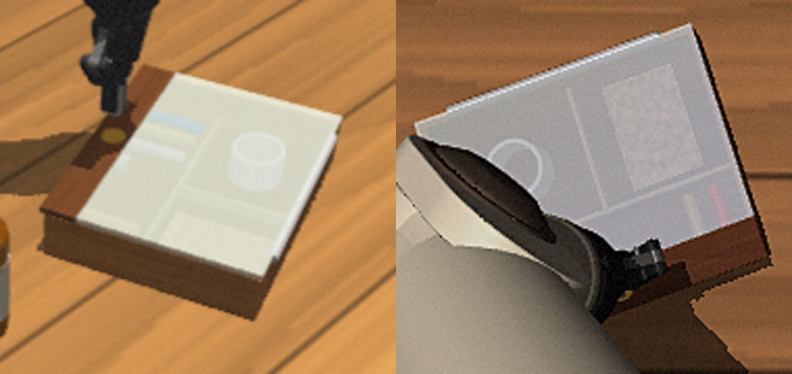

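The left crop shows the fingertip at about scene pixel (372,172), above the dot at (371,181), while the TCP projects to (370,184). The finger hovers above the lid, so I'll cross-check with the wrist camera.

```bash
python3 - <<'E'
from h import *
from station import manip
a=manip.camera("scene");b=manip.camera("top");w=manip.camera("wrist")
for z in(.05,.06,.07,.08,.09):
    P=ray(a,(372,172.5),z);print(z,P.round(3),proj(b,P).round(1))
R=cam(w)[1];print("wrist cam",(-R.T@cam(w)[2]).round(3),R.round(2).tolist(),w["K"][0])
p=np.array(manip.get_state()["tcp_pos"]);print(p,proj(w,[p,[.4705,.1823,.0565],p+[0,0,.02]]))
i=cv2.resize(b["pixels"][235:315,170:250,::-1],(480,480),interpolation=2)
cv2.imwrite("pics/w1.png",np.hstack([cv2.resize(w["pixels"][:,:,::-1],(320,240)),np.zeros((240,1,3),np.uint8),i[:240,:]])) if 0 else cv2.imwrite("pics/w1.png",np.hstack([np.vstack([cv2.resize(w["pixels"][:,:,::-1],(320,240)),cv2.resize(a["pixels"][140:200,330:410,::-1],(320,240),interpolation=2)]),i]))
E
```

```text
0.05 [0.445 0.216 0.05 ] [[179.3 299.6]]
0.06 [0.454 0.206 0.06 ] [[183.7 294.8]]
0.07 [0.463 0.195 0.07 ] [[188.2 289.9]]
0.08 [0.472 0.185 0.08 ] [[192.8 284.9]]
0.09 [0.481 0.174 0.09 ] [[197.5 279.7]]
wrist cam [0.542 0.204 0.23 ] [[0.34, -0.94, -0.0], [-0.9, -0.33, 0.29], [-0.27, -0.1, -0.96]] [351.83614201   0.         323.90015712]
[0.47186688 0.17978138 0.05115271] [[322.5587711  277.16564808]
 [317.21264264 281.73455128]
 [322.39735413 292.67337639]]
```

View pics/w1.png

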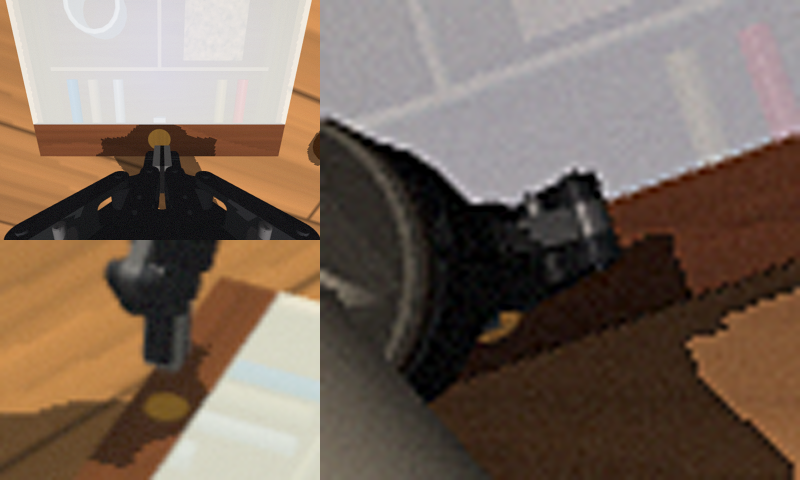

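The wrist view puts the tips at about (320,292), which matches a point 20 mm above the reported TCP. So the real fingertip ends about 20 mm short of the TCP. I'll go down carefully until there is contact.

Call:
drive_tool:
  increments:
    - [[0,0,0],[-0.2,-0.2,0.4],1]
    - [[0,0,0],[-0.2,-0.2,0.8],1]
    - [[0,0,0],[-0.2,-0.2,1.0],1]
    - [[0,0,0],[-0.2,-0.2,1.1],1]
    - [[0,0,0],[-0.2,-0.2,1.2],1]
    - [[0,0,0],[-0.2,-0.2,1.2],1]

```text
time_s: 4.72
tcp_pos: [0.4693, 0.181, 0.0391]
tcp_rot: [[0.94, 0.342, 0.0], [0.342, -0.94, 0.0], [0.0, -0.0, -1.0]]
wrist_force: [-0.2, 0.2, 0.2]
grip_width: -0.0
gripper_force: 0.0
```

Call:
drive_tool:
  increments:
    - [[0,0,0],[0,0,0.1],1]
    - [[0,0,0],[0,0,0.2],1]
    - [[0,0,0],[0,0,0.2],1]

```text
time_s: 5.1
tcp_pos: [0.4692, 0.1809, 0.037]
tcp_rot: [[0.94, 0.342, -0.0], [0.342, -0.94, -0.0], [-0.0, 0.0, -1.0]]
wrist_force: [-0.3, 0.6, -0.1]
grip_width: 0.0003
gripper_force: 0.0
```

Call:
drive_tool:
  increments:
    - [[0,0,0],[0,0,0.1],1]
    - [[0,0,0],[0,0,0.2],1]
    - [[0,0,0],[0,0,0.2],1]

```text
time_s: 5.48
tcp_pos: [0.4691, 0.1809, 0.035]
tcp_rot: [[0.94, 0.342, -0.0], [0.342, -0.94, -0.0], [-0.0, -0.0, -1.0]]
wrist_force: [-0.5, -0.3, -0.9]
grip_width: 0.0
gripper_force: 0.0
```

Call:
drive_tool:
  increments:
    - [[0,0,0],[0,0,0.1],1]
    - [[0,0,0],[0,0,0.2],1]
    - [[0,0,0],[0,0,0.2],1]

```text
time_s: 5.85
tcp_pos: [0.4692, 0.1809, 0.033]
tcp_rot: [[0.94, 0.342, -0.0], [0.342, -0.94, -0.0], [-0.0, 0.0, -1.0]]
wrist_force: [0.1, 0.7, -0.7]
grip_width: -0.0003
gripper_force: 0.0
```

Call:
drive_tool:
  increments:
    - [[0,0,0],[0,0,0.1],1]
    - [[0,0,0],[0,0,0.2],1]
    - [[0,0,0],[0,0,0.2],1]

```text
time_s: 6.22
tcp_pos: [0.4692, 0.1809, 0.031]
tcp_rot: [[0.94, 0.342, -0.0], [0.342, -0.94, -0.0], [-0.0, 0.0, -1.0]]
wrist_force: [0.7, -0.3, 0.3]
grip_width: 0.0001
gripper_force: 0.0
```

Call:
drive_tool:
  increments:
    - [[0,0,0],[0,0,0.1],1]
    - [[0,0,0],[0,0,0.2],1]
    - [[0,0,0],[0,0,0.2],1]

```text
time_s: 6.6
tcp_pos: [0.4692, 0.1809, 0.029]
tcp_rot: [[0.94, 0.342, -0.0], [0.342, -0.94, -0.0], [-0.0, 0.0, -1.0]]
wrist_force: [-0.3, -0.4, 0.4]
grip_width: 0.0002
gripper_force: 0.0
```

```bash
python3 - <<'E'
from h import *
from station import manip
a=manip.camera("scene");w=manip.camera("wrist")
p=np.array(manip.get_state()["tcp_pos"]);print(proj(w,[p,p+[0,0,.0275],p+[0,0,.04],[.4705,.1823,.0565]]).round(1),proj(a,[p,p+[0,0,.0275],p+[0,0,.04],[.4705,.1823,.0565]]).round(1))
cv2.imwrite("pics/w2.png",np.hstack([cv2.resize(w["pixels"][200:400,200:440,::-1],(480,400),interpolation=2),cv2.resize(a["pixels"][150:200,350:390,::-1],(320,400),interpolation=2)]))
E
```

```text
[[322.5 277.1]
 [322.3 299.4]
 [322.1 312. ]
 [320.5 296.2]] [[368.7 191.5]
 [369.4 181.5]
 [369.7 176.8]
 [370.2 181.5]]
```

View pics/w2.png

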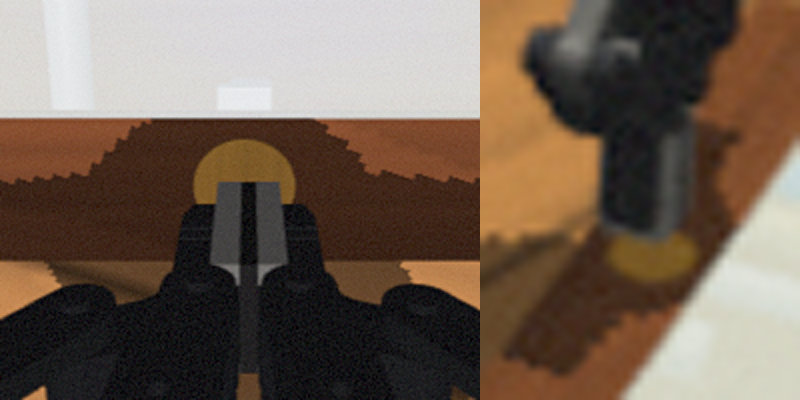

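The finger is now only a few mm above the lid, with its tip at scene pixel (370,180), just at the dot. The true tip is about 30 mm behind the reported TCP, so I'll continue down gently.

Call:
drive_tool:
  increments:
    - [[0,0,0],[0.2,0,0.1],1]
    - [[0,0,0],[0.2,0,0.2],1]
    - [[0,0,0],[0.2,0,0.2],1]

```text
time_s: 7.08
tcp_pos: [0.4711, 0.1816, 0.027]
tcp_rot: [[0.94, 0.342, -0.0], [0.342, -0.94, -0.0], [-0.0, -0.0, -1.0]]
wrist_force: [-0.4, 0.3, 0.1]
grip_width: -0.0001
gripper_force: 0.0
```

Call:
drive_tool:
  increments:
    - [[0,0,0],[0,0,0.1],1]
    - [[0,0,0],[0,0,0.2],1]
    - [[0,0,0],[0,0,0.2],1]

```text
time_s: 7.45
tcp_pos: [0.4711, 0.1816, 0.025]
tcp_rot: [[0.94, 0.342, -0.0], [0.342, -0.94, -0.0], [-0.0, 0.0, -1.0]]
wrist_force: [-0.4, 0.4, 0.2]
grip_width: -0.0
gripper_force: 0.0
```

Call:
drive_tool:
  increments:
    - [[0,0,0],[0,0,0.1],1]
    - [[0,0,0],[0,0,0.2],1]
    - [[0,0,0],[0,0,0.2],1]

```text
time_s: 7.82
tcp_pos: [0.471, 0.1816, 0.023]
tcp_rot: [[0.94, 0.342, -0.0], [0.342, -0.94, -0.0], [-0.0, -0.0, -1.0]]
wrist_force: [0.9, 0.0, -0.7]
grip_width: -0.0002
gripper_force: 0.0
```

Call:
drive_tool:
  increments:
    - [[0,0,0],[0,0,0.1],1]
    - [[0,0,0],[0,0,0.2],1]
    - [[0,0,0],[0,0,0.2],1]

```text
time_s: 8.2
tcp_pos: [0.4711, 0.1816, 0.021]
tcp_rot: [[0.94, 0.342, -0.0], [0.342, -0.94, -0.0], [-0.0, 0.0, -1.0]]
wrist_force: [0.8, 1.1, 0.1]
grip_width: -0.0001
gripper_force: 0.0
```

Call:
drive_tool:
  increments:
    - [[0,0,0],[0,0,0.15],1]
    - [[0,0,0],[0,0,0.3],1]
    - [[0,0,0],[0,0,0.3],1]

```text
time_s: 8.57
tcp_pos: [0.4712, 0.1817, 0.0182]
tcp_rot: [[0.94, 0.342, 0.0], [0.342, -0.94, -0.0], [0.0, 0.0, -1.0]]
wrist_force: [-0.8, -0.8, 1.2]
grip_width: 0.0002
gripper_force: 1.0
```

Call:
drive_tool:
  increments:
    - [[0,0,0],[0,0,0.1],1]
    - [[0,0,0],[0,0,0.2],1]
    - [[0,0,0],[0,0,0.2],1]

```text
time_s: 8.95
tcp_pos: [0.4712, 0.1817, 0.0161]
tcp_rot: [[0.94, 0.342, 0.0], [0.342, -0.94, 0.0], [0.0, -0.0, -1.0]]
wrist_force: [-0.4, -1.0, 3.7]
grip_width: -0.0001
gripper_force: 1.6
```

Call:
drive_tool:
  increments:
    - [[0,0,0],[0,0,0.1],1]
    - [[0,0,0],[0,0,0.2],1]
    - [[0,0,0],[0,0,0.2],1]

```text
time_s: 9.32
tcp_pos: [0.4712, 0.1816, 0.014]
tcp_rot: [[0.94, 0.342, 0.0], [0.342, -0.94, 0.0], [0.0, -0.0, -1.0]]
wrist_force: [-0.3, -0.3, 4.5]
grip_width: -0.0001
gripper_force: 1.4
```

Contact began at a TCP z of about 0.0185, so the true tip is about 38 mm behind the reported TCP. Pressing a little further should trip the latch.

Call:
drive_tool:
  increments:
    - [[0,0,0],[0,0,0.1],1]
    - [[0,0,0],[0,0,0.15],1]
    - [[0,0,0],[0,0,0.15],1]

```text
time_s: 9.7
tcp_pos: [0.4712, 0.1817, 0.0128]
tcp_rot: [[0.94, 0.342, 0.0], [0.342, -0.94, -0.0], [0.0, 0.0, -1.0]]
wrist_force: [-1.9, -0.9, 4.7]
grip_width: -0.0004
gripper_force: 2.7
```

Call:
drive_tool:
  increments:
    - [[0,0,0],[0,0,-0.2],1]
    - [[0,0,0],[0,0,-0.5],1]
    - [[0,0,0],[0,0,-0.8],1]
    - [[0,0,0],[0,0,-1.0],1]
    - [[0,0,0],[0,0,-1.0],1]

```text
time_s: 10.32
tcp_pos: [0.4714, 0.1817, 0.0228]
tcp_rot: [[0.94, 0.342, 0.0], [0.342, -0.94, 0.0], [0.001, 0.0, -1.0]]
wrist_force: [1.7, 0.5, 3.0]
grip_width: 0.0005
gripper_force: 1.2
```

```bash
python3 - <<'E'
from h import *
c=np.degrees(0)
# path: near corner of tip touches lid at s from hinge; relative to TCP at shut contact; tool yaw=20, along/up in cm
h=.009
def tip(th,s): return np.array([-s*np.cos(th)+.006*np.sin(th)+h*(np.sin(th)>.0), s*np.sin(th)+.006*np.cos(th)])
for th in np.arange(.05,1.2,.08):
    t=tip(th,.200-.006*th);print(th.round(2),((t-[-.195,.006])*100).round(2))
E
```

```text
0.05 [0.48 1.  ]
0.13 [0.72 2.58]
0.21 [1.09 4.13]
0.29 [1.57 5.64]
0.37 [2.18 7.11]
0.45 [2.9  8.52]
0.53 [3.72 9.87]
0.61 [ 4.65 11.14]
0.69 [ 5.68 12.33]
0.77 [ 6.79 13.43]
0.85 [ 7.99 14.44]
0.93 [ 9.26 15.34]
1.01 [10.59 16.14]
1.09 [11.98 16.83]
1.17 [13.42 17.4 ]
```

Contact force is still 3 N above the shut height, so the latch has let go. Next I ease the lid up along its arc.

Call:
drive_tool:
  increments:
    - [[0,0,0],[0.1,0,-0.8],1]
    - [[0,0,0],[0.5,0,-2.1],1]
    - [[0,0,0],[0.9,0,-3.7],1]
    - [[0,0,0],[1.5,0,-5.2],1]
    - [[0,0,0],[2.1,0,-6.7],1]
    - [[0,0,0],[2.8,0,-8.1],1]
    - [[0,0,0],[3.6,0,-9.4],1]
    - [[0,0,0],[4.5,0,-10.6],1]

```text
time_s: 11.32
tcp_pos: [0.5142, 0.1972, 0.1295]
tcp_rot: [[0.94, 0.342, 0.0], [0.342, -0.94, 0.0], [0.0, 0.0, -1.0]]
wrist_force: [-0.0, 0.0, 2.1]
grip_width: 0.0002
gripper_force: 0.8
```

Call:
drive_tool:
  increments:
    - [[0,0,0],[1.0,0,-1.2],1]
    - [[0,0,0],[2.1,0,-2.3],1]
    - [[0,0,0],[3.3,0,-3.3],1]
    - [[0,0,0],[4.5,0,-4.2],1]
    - [[0,0,0],[5.6,0,-4.8],1]
    - [[0,0,0],[6.5,0,-5.3],1]
    - [[0,0,0],[7.3,0,-5.7],1]
    - [[0,0,0],[8.0,0,-6.0],1]

```text
time_s: 12.32
tcp_pos: [0.5885, 0.2244, 0.1883]
tcp_rot: [[0.94, 0.342, -0.001], [0.342, -0.94, -0.0], [-0.001, 0.0, -1.0]]
wrist_force: [-0.0, 0.5, 0.9]
grip_width: 0.0003
gripper_force: 0.0
```

Call:
drive_tool:
  increments:
    - [[0,0,0],[0.3,0,-6],1]
    - [[0,0,0],[0,0,-12],1]
    - [[0,0,4],[-4,4,-12],1]
    - [[0,0,10],[-8,8.5,-12],1]
    - [[0,0,16],[-12.5,13,-12],1]
    - [[0,0,22],[-17,17.5,-12],1]
    - [[0,0,28],[-21,22,-12],1]
    - [[0,0,32],[-25.5,26.5,-12],1]

```text
time_s: 13.32
tcp_pos: [0.4388, -0.1126, 0.3087]
tcp_rot: [[0.978, -0.211, 0.0], [-0.211, -0.978, -0.0], [0.0, 0.0, -1.0]]
wrist_force: [0.1, -0.8, 0.2]
grip_width: 0.0001
gripper_force: 0.0
```

```bash
python3 - <<'E'
from h import *
from station import manip
a=manip.camera("scene");np.savez("pics/s1.npz",**a);cv2.imwrite("pics/s1.png",a["pixels"][:,:,::-1])
s=manip.get_state();p=np.array(s["tcp_pos"]);R=np.array(s["tcp_rot"]);print(p,R.round(3).tolist())
c=np.array([.487,-.272,0]);e=np.array([.978,-.208,0])
inc(p,R,[(c-.046*e+[0,0,.1],rot(-12)),(c-.046*e+[0,0,-.022],rot(-12)),(c-.029*e+[0,0,-.022],rot(-12))])
# lid edge expected at open, in scene
H=np.array([.655,.2478,.0505]);f=np.array([.941,.338,0]);n=np.array([-.338,.941,0])
for th in(0.9,1.05):print(th,[proj(a,H-f*.215*np.cos(th)+[0,0,.215*np.sin(th)]+n*q)[0].round(1).tolist() for q in(.131,-.131)])
E
```

```text
[ 0.43471578 -0.12159703  0.30800597] [[0.975, -0.223, -0.004], [-0.223, -0.975, -0.004], [-0.003, 0.005, -1.0]]
[0.3, 0.2, -0.9] [3.92, 13.46, 20.86]
[0.3, 0.2, -0.9] [3.96, 13.4, 33.06]
[0.3, 0.2, -0.9] [5.66, 13.38, 33.05]
0.9 [[425.8, 93.6], [378.8, 157.9]]
1.05 [[439.2, 88.5], [393.4, 153.3]]
```

View pics/s1.png

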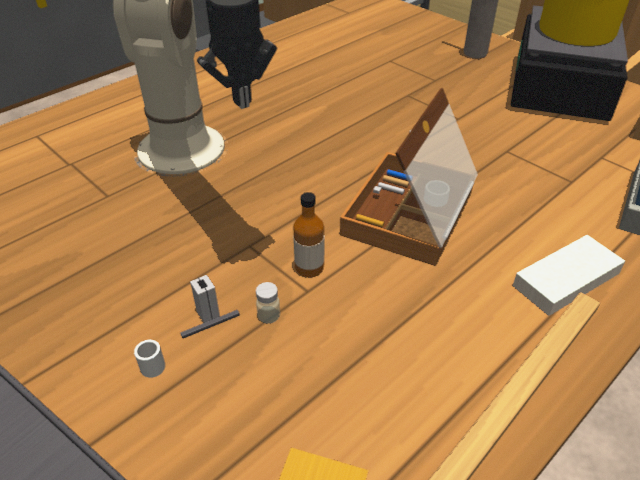

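The lid is fully open, with its edge corners near (443,91) and (400,155). The bystanders are undisturbed. Next I go behind the mould.

Call:
drive_tool:
  increments:
    - [[0,0,0],[1.5,4.5,3],1]
    - [[0,0,0],[3,9,7],1]
    - [[0,0,-0.9],[3.5,13.4,11],1]
    - [[0,0,-0.9],[3.5,13.4,17],1]
    - [[0,0,-0.9],[3.5,13.4,23],1]
    - [[0,0,-0.9],[3.5,13.4,28],1]
    - [[0,0,-0.9],[3.5,13.4,32],1]
    - [[0,0,-0.9],[3.5,13.4,32.5],1]

```text
time_s: 14.38
tcp_pos: [0.4441, -0.2473, -0.0191]
tcp_rot: [[0.981, -0.191, -0.005], [-0.191, -0.982, 0.004], [-0.006, -0.002, -1.0]]
wrist_force: [-0.2, 1.3, 0.1]
grip_width: 0.0002
gripper_force: 0.0
```

Call:
drive_tool:
  increments:
    - [[0,0,0.5],[0,1.5,0],1]
    - [[0,0,0.5],[0,1.5,0],1]
    - [[0,0,0.5],[0.8,1.5,0],1]
    - [[0,0,0.5],[1.3,1.5,0],1]
    - [[0,0,0.5],[1.6,1.5,0],1]
    - [[0,0,0.5],[1.8,1.5,0],1]
    - [[0,0,0.5],[2.0,1.5,0],1]
    - [[0,0,0.5],[2.0,1.5,0],1]

```text
time_s: 15.38
tcp_pos: [0.4605, -0.2672, -0.017]
tcp_rot: [[0.98, -0.201, -0.005], [-0.201, -0.98, 0.001], [-0.005, 0.0, -1.0]]
wrist_force: [-6.7, 1.4, 5.6]
grip_width: 0.0001
gripper_force: 2.4
```

Against the bar now, with a push force of about 7 N. I back off, rise and push high.

Call:
drive_tool:
  increments:
    - [[0,0,0],[-0.6,0,0],1]
    - [[0,0,0],[-0.6,0,-4.2],1]
    - [[0,0,0],[-0.3,0,-4.2],1]
    - [[0,0,0],[0.3,0,-4.2],1]
    - [[0,0,0],[0.9,0,-4.2],1]
    - [[0,0,0],[1.5,0,-4.2],1]
    - [[0,0,0],[2.1,0,-4.2],1]
    - [[0,0,0],[2.6,0,-4.2],1]

```text
time_s: 16.38
tcp_pos: [0.4895, -0.2728, 0.0254]
tcp_rot: [[0.98, -0.201, 0.001], [-0.201, -0.98, 0.0], [0.0, -0.0, -1.0]]
wrist_force: [0.3, -0.2, -0.5]
grip_width: 0.0002
gripper_force: 0.0
```

Call:
drive_tool:
  increments:
    - [[0,0,0],[0.4,0,0],1]
    - [[0,0,0],[0.8,0,0],1]
    - [[0,0,0],[1.2,0,0],1]
    - [[0,0,0],[1.6,0,0],1]
    - [[0,0,0],[1.6,0,0],1]

```text
time_s: 17.0
tcp_pos: [0.5048, -0.2762, 0.0257]
tcp_rot: [[0.98, -0.201, 0.0], [-0.201, -0.98, -0.0], [0.0, -0.0, -1.0]]
wrist_force: [-0.0, 0.3, -0.2]
grip_width: -0.0002
gripper_force: 0.0
```

Call:
drive_tool:
  increments:
    - [[0,0,0],[-2,0,-4],1]
    - [[0,0,0],[-6,0,-8],0]
    - [[0,10,0],[-11,0,-11],-0.3]
    - [[0,20,0],[-14,0,-14],-0.3]
    - [[0,20,0],[-14,0,-14],-0.3]

```text
time_s: 17.62
tcp_pos: [0.3695, -0.2461, 0.1637]
tcp_rot: [[0.927, -0.198, 0.32], [-0.19, -0.98, -0.056], [0.325, -0.008, -0.946]]
wrist_force: [0.7, 1.5, 0.1]
grip_width: 0.0557
gripper_force: 0.0
```

```bash
python3 - <<'E'
from h import *
from station import manip
a=manip.camera("scene");b=manip.camera("top");np.savez("pics/s2.npz",**a);np.savez("pics/t2.npz",**b)
i=cv2.resize(a["pixels"][265:390,130:290,::-1],(512,400),interpolation=2);j=cv2.resize(b["pixels"][215:305,385:525,::-1],(622,400),interpolation=2)
j=cv2.resize(b["pixels"][200:300,395:485,::-1],(500,556),interpolation=2);i=cv2.resize(a["pixels"][270:370,175:229,::-1],(300,556),interpolation=2)
cv2.imwrite("pics/fall.png",np.hstack([i,j]))
s=manip.get_state();print(s["tcp_pos"],np.round(s["tcp_rot"],3).tolist(),s["grip_width"])
E
```

```text
[ 0.36647154 -0.24577839  0.16274767] [[0.927, -0.2, 0.316], [-0.192, -0.98, -0.058], [0.321, -0.007, -0.947]] 0.055423693419843954
```

View pics/fall.png

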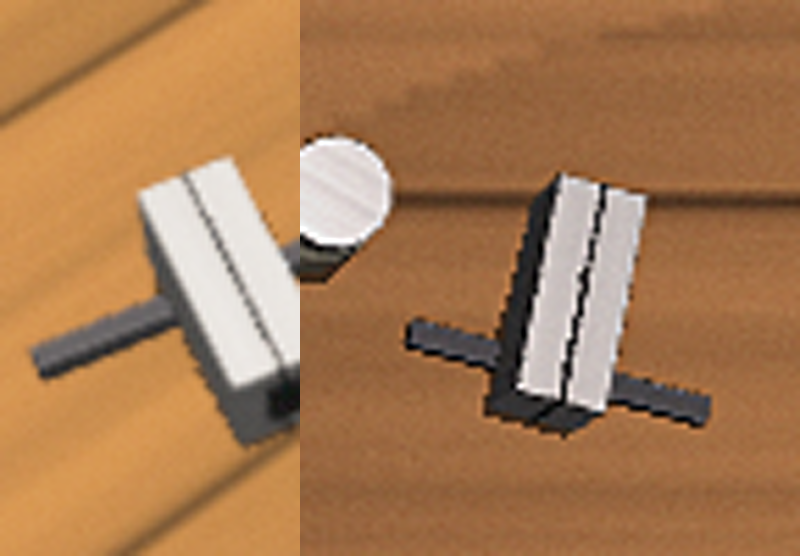

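The mould lies across the bar with its foot towards the robot. The corners of its upper face in the top image are (442.7,231.5), (457.6,235.1), (450.1,273.4) and (434.2,269.8). The jar is untouched.

```bash
cat > g.py <<'E'
from h import *
T=np.load("pics/t2.npz")
q=[(442.7,231.5),(457.6,235.1),(450.1,273.4),(434.2,269.8)];z=[.036,.036,.0465,.0465]
m=np.array([ray(T,a,b) for a,b in zip(q,z)]);far=(m[0]+m[1])/2;near=(m[2]+m[3])/2;ax=far-near
L=np.linalg.norm(ax);yaw=np.degrees(np.arctan2(ax[1],ax[0]));pitch=np.degrees(np.arcsin(ax[2]/L))
u=ax/L;n=np.cross(np.cross(u,[0,0,1]),u);n/=np.linalg.norm(n);cen=(far+near)/2-n*.018
E
python3 - <<'E'
from g import *
from station import manip
print(m.round(4),L,yaw,pitch,"center",cen.round(4),"bar from near end",(np.array([.5097,-.2848,0])-near)@u)
for t in(40,45):
    al=t;R=rot(yaw,al);G=cen+n*.010-u*.002;tcp=G+R[:,2]*(.0187+.038)
    print(al,"grasp",G.round(4),"tcp",tcp.round(4))
    s=manip.get_state();inc(np.array(s["tcp_pos"]),np.array(s["tcp_rot"]),[(tcp-R[:,2]*d,R) for d in(.09,.05,.03,.0)])
E
```

```text
[[ 0.5768 -0.2817  0.036 ]
 [ 0.5699 -0.3105  0.036 ]
 [ 0.4953 -0.2908  0.0465]
 [ 0.502  -0.2608  0.0465]] 0.07805521307508331 -15.216007415901739 -7.730874174457788 center [ 0.5337 -0.2853  0.0234] bar from near end 0.01912456275618041
40 grasp [ 0.5331 -0.2852  0.0336] tcp [ 0.5682 -0.2947 -0.0098]
[-2.2, 21.3, 3.0] [10.86, 0.46, 14.62]
[-2.2, 21.3, 3.0] [12.3, 0.64, 18.34]
[-2.2, 21.3, 3.0] [13.03, 0.74, 20.21]
[-2.2, 21.3, 3.0] [14.11, 0.88, 23.0]
45 grasp [ 0.5331 -0.2852  0.0336] tcp [ 0.5717 -0.2957 -0.0065]
[-2.3, 26.3, 2.9] [10.59, 0.45, 14.74]
[-2.3, 26.3, 2.9] [12.36, 0.65, 18.32]
[-2.3, 26.3, 2.9] [13.24, 0.75, 20.11]
[-2.3, 26.3, 2.9] [14.56, 0.9, 22.8]
```

Call:
drive_tool:
  increments:
    - [[-1,10,1.5],[4,0.2,5],-0.3]
    - [[-2,20,3],[8,0.3,10],-0.3]
    - [[-2.2,21.3,3],[10.9,0.5,14.6],-0.3]
    - [[-2.2,21.3,3],[10.9,0.5,14.6],-0.3]
    - [[-2.2,21.3,3],[11.6,0.55,16.5],-0.3]
    - [[-2.2,21.3,3],[12.3,0.6,18.3],-0.3]
    - [[-2.2,21.3,3],[12.3,0.6,18.3],-0.3]

```text
time_s: 18.6
tcp_pos: [0.4668, -0.2624, 0.1458]
tcp_rot: [[0.779, -0.245, 0.578], [-0.209, -0.969, -0.13], [0.592, -0.02, -0.806]]
wrist_force: [0.4, 0.1, 0.2]
grip_width: 0.0556
gripper_force: 0.0
```

```bash
python3 - <<'E'
from g import *
from station import manip
s=manip.get_state();p=np.array(s["tcp_pos"]);R0=np.array(s["tcp_rot"]);print(p,s["grip_width"])
R=rot(yaw,40);G=cen+n*.010-u*.002;tcp=G+R[:,2]*.0567
inc(p,R0,[(tcp-R[:,2]*d,R) for d in(.03,.0,-.004)])
w=manip.camera("wrist")
Q=lambda P:proj(w,P)
c=[cen+su*u*.04+sn*n*.018+sv*np.cross(n,u)*.016 for su in(-1,1) for sn in(1,) for sv in(-1,1)]
im=w["pixels"][:,:,::-1].copy()
for k in Q(c):cv2.circle(im,tuple(int(v) for v in k),4,(0,0,255),1)
cv2.imwrite("pics/wr.png",im)
E
```

```text
[ 0.46677938 -0.26241137  0.14579709] 0.05563049232515754
[-1.5, 3.7, 0.1] [-0.83, 0.87, 15.83]
[-1.5, 3.7, 0.1] [-0.64, 0.95, 18.82]
[-1.5, 3.7, 0.1] [-0.61, 0.96, 19.22]
```

View pics/wr.png

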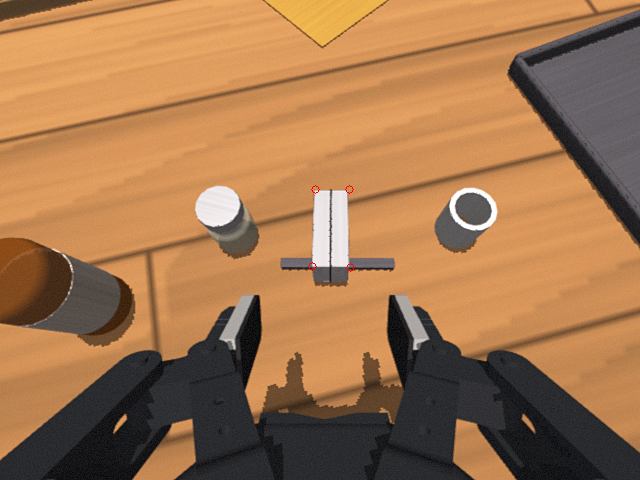

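The overlay circles match the mould's upper face, with corners near (315,190), (349,190), (313,267) and (350,267), so the pose estimate holds. The arm fell short of the commanded pose, so I'll check the joints.

```bash
python3 - <<'E'
from station import manip
import numpy as np
s=manip.get_state();print(np.round(s["joint_positions"],3),np.round(s["joint_velocities"],3),s["tcp_pos"],s["time_s"])
E
```

```text
[ 1.135  0.115 -0.511  2.422 -1.406  0.191  0.164] [ 0.033 -0.004 -0.027  0.004 -0.009 -0.003  0.018] [ 0.46675172 -0.26244208  0.14592571] 18.65
```

Call:
drive_tool:
  increments:
    - [[0,0,0],[0,0,0],-0.3]
    - [[0,0,0],[0,0,1],-0.3]

```text
time_s: 18.9
tcp_pos: [0.4706, -0.2658, 0.1419]
tcp_rot: [[0.782, -0.246, 0.573], [-0.211, -0.969, -0.128], [0.587, -0.021, -0.809]]
wrist_force: [0.3, 0.4, -0.4]
grip_width: 0.0556
gripper_force: 0.0
```

```bash
python3 - <<'E'
from station import manip
import numpy as np
s=manip.get_state();print(np.round(s["joint_positions"],3),np.round(s["joint_velocities"],3),s["tcp_pos"],s["time_s"])
E
```

```text
[ 1.063  0.129 -0.44   2.412 -1.407  0.191  0.164] [-0.624  0.13   0.604 -0.104 -0.    -0.002 -0.013] [ 0.47059526 -0.2657649   0.14194103] 18.9
```

```bash
python3 - <<'E'
from g import *
from station import manip
s=manip.get_state();p=np.array(s["tcp_pos"]);R0=np.array(s["tcp_rot"])
G=cen+n*.010-u*.002
for t,d in((10,.12),(40,.12)):
    R=rot(yaw,t);inc(p,R0,[(G+R[:,2]*(.0567-d),R)])
E
```

```text
[-1.5, -25.9, 0.4] [1.7, 0.42, 6.91]
[-1.5, 4.1, 0.0] [-1.52, 0.4, 6.29]
```

Call:
drive_tool:
  increments:
    - [[0,-10,0],[0.5,0.2,1],-0.3]
    - [[0,-20,0],[1,0.4,3],-0.3]
    - [[-1.5,-26,0.4],[1.7,0.4,6],-0.3]
    - [[-1.5,-26,0.4],[1.7,0.4,6.9],-0.3]

```text
time_s: 19.4
tcp_pos: [0.519, -0.2691, 0.1056]
tcp_rot: [[0.904, -0.23, 0.36], [-0.24, -0.971, -0.017], [0.353, -0.071, -0.933]]
wrist_force: [0.8, 0.5, -0.2]
grip_width: 0.0555
gripper_force: 0.0
```

```bash
python3 - <<'E'
from g import *
from station import manip
s=manip.get_state();print(np.round(s["joint_positions"],3),np.round(s["joint_velocities"],3),s["time_s"])
p=np.array(s["tcp_pos"]);R0=np.array(s["tcp_rot"]);print(p,R0[:,2])
G=cen+n*.010-u*.002
for t,d in((25,.12),(32,.12),(40,.12)):
    R=rot(yaw,t);inc(p,R0,[(G+R[:,2]*(.0567-d),R)])
E
```

```text
[ 0.614  0.299 -0.074  2.123 -0.38   0.42  -0.944] [-1.325  0.612  1.112 -0.898  1.922  0.788 -2.182] 19.4
[ 0.5190427  -0.26912476  0.10562725] [ 0.35973007 -0.0172202  -0.9328975 ]
[-4.5, 4.3, 0.2] [-1.37, 1.25, 0.96]
[-4.5, 11.3, -0.1] [-2.13, 1.25, 1.06]
[-4.5, 19.3, -0.4] [-2.99, 1.27, 1.3]
```

```bash
cat > kin.py <<'E'
from h import *
import itertools
from scipy.optimize import least_squares
D=[([1.544,.502,-.427,1.551,.221,1.138,-.21],[.185,-.622,.193],[[.958,.286,-.001],[.286,-.958,.002],[0,-.002,-1]]),
([1.135,.115,-.511,2.422,-1.406,.191,.164],[.46675,-.26244,.14593],[[.779,-.245,.578],[-.209,-.969,-.13],[.592,-.02,-.806]]),
([1.063,.129,-.44,2.412,-1.407,.191,.164],[.4706,-.26576,.14194],[[.782,-.246,.573],[-.211,-.969,-.128],[.587,-.021,-.809]]),
([.614,.299,-.074,2.123,-.38,.42,-.944],[.51904,-.26912,.10563],[[.904,-.23,.36],[-.24,-.971,-.017],[.353,-.071,-.933]])]
def chain(q,sg,b,e):
    Rs=[];R=Rn.from_euler('z',b)
    for i,(a,s) in enumerate(zip(q,sg)):
        R=R*Rn.from_euler('zyzyzyz'[i],a*s);Rs.append(R.as_matrix())
    return Rs,(R*Rn.from_euler('z',e)).as_matrix()
E
cat >> kin.py <<'E'
def fitrot():
    best=[]
    for sg in itertools.product((1,-1),repeat=7):
        if sg[1]<0: continue
        for e0 in(0,1.57,3.14,-1.57):
          for b0 in(0,1.57,3.14,-1.57):
            f=lambda v:np.concatenate([(chain(q,sg,*v)[1]-np.array(R)).ravel() for q,_,R in D])
            r=least_squares(f,[b0,e0],max_nfev=15);best.append((r.cost,sg,r.x.round(3).tolist()))
    best.sort(key=lambda t:t[0]);return best
E
python3 - <<'E'
from kin import *
b=fitrot()[:1]+[];print(b)
B=fitrot();print(B[:4])
c,sg,(bb,ee)=B[0]
A=[];y=[]
for q,p,R in D:
    Rs,Re=chain(q,sg,bb,ee)
    # base z, upper (after j2: z and x), forearm (after j4: z and x), tool z
    A.append(np.c_[[0,0,1],Rs[1][:,2],Rs[1][:,0],Rs[3][:,2],Rs[3][:,0],Re[:,2]]);y+=list(p)
x,res,rk,sv=np.linalg.lstsq(np.vstack(A),np.array(y),rcond=None);print(x.round(3),rk,sv.round(3),(np.vstack(A)@x-y).round(4))
E
```

```text
[(np.float64(3.779786290577718e-06), (-1, 1, -1, 1, -1, 1, -1), [0.001, 1.572])]
[(np.float64(3.779786290577718e-06), (-1, 1, -1, 1, -1, 1, -1), [0.001, 1.572]), (np.float64(3.779786290578176e-06), (-1, 1, -1, 1, -1, 1, -1), [0.001, 1.572]), (np.float64(3.7797862905783073e-06), (-1, 1, -1, 1, -1, 1, -1), [6.284, 1.572]), (np.float64(3.779786290578503e-06), (-1, 1, -1, 1, -1, 1, -1), [0.001, 1.572])]
[ 0.17   0.536  0.011  0.407 -0.064  0.328] 6 [3.886 2.78  0.767 0.679 0.33  0.106] [ 0.0002  0.0017  0.     -0.0035 -0.0011 -0.0023 -0.0022 -0.     -0.0024
  0.0108  0.0083  0.0046]
```

Call:
drive_tool:
  increments:
    - [[-2,4,0],[-0.8,0.8,0.6],-0.3]
    - [[-4.5,11,0],[-2.1,1.2,1],-0.3]
    - [[-4.5,15,-0.2],[-2.6,1.2,1.2],-0.3]
    - [[-4.5,19,-0.4],[-3,1.2,1.3],-0.3]
    - [[-4.5,19,-0.4],[-3,1.2,1.3],-0.3]
    - [[-4.5,19,-0.4],[-3,1.2,1.3],-0.3]

```text
time_s: 20.15
tcp_pos: [0.4599, -0.2673, 0.1402]
tcp_rot: [[0.782, -0.247, 0.572], [-0.211, -0.969, -0.13], [0.586, -0.019, -0.81]]
wrist_force: [3.0, -1.0, 1.4]
grip_width: 0.0554
gripper_force: 0.0
```

```bash
python3 - <<'E'
from g import *
from station import manip
s=manip.get_state();print(np.round(s["joint_positions"],3).tolist(),np.round(s["joint_velocities"],3),s["time_s"])
p=np.array(s["tcp_pos"]);R0=np.array(s["tcp_rot"]);print(p.round(5).tolist(),R0.round(3).tolist())
G=cen+n*.010-u*.002
for t in(30,40):
    R=rot(yaw,t);inc(p,R0,[(G+R[:,2]*(.0567-d),R) for d in(.12,.06,.0)])
E
```

```text
[1.182, 0.128, -0.539, 2.425, -1.409, 0.191, 0.189] [ 0.487 -0.119 -0.433  0.001 -0.018 -0.035  0.436] 20.15
[0.45987, -0.26728, 0.14016] [[0.782, -0.247, 0.572], [-0.211, -0.969, -0.13], [0.586, -0.019, -0.81]]
[-1.4, -5.9, 0.2] [0.5, -0.02, 6.75]
[-1.4, -5.9, 0.2] [-0.11, 0.12, 12.72]
[-1.4, -5.9, 0.2] [-0.73, 0.27, 18.69]
[-1.4, 4.1, 0.0] [-0.6, -0.03, 6.74]
[-1.4, 4.1, 0.0] [-0.17, 0.12, 12.72]
[-1.4, 4.1, 0.0] [0.26, 0.28, 18.7]
```

```bash
python3 - <<'E'
from g import *
from station import manip
s=manip.get_state();p=np.array(s["tcp_pos"]);R0=np.array(s["tcp_rot"])
G=cen+n*.010-u*.002
for t,h in((15,.09),(30,.09),(40,.09)):
    R=rot(yaw,t);inc(p,R0,[(G+R[:,2]*.0567+[0,0,h],R)])
E
```

```text
[-1.4, -20.9, 0.4] [3.11, 0.09, 11.06]
[-1.4, -5.9, 0.2] [4.55, 0.1, 11.4]
[-1.4, 4.1, 0.0] [5.54, 0.1, 11.41]
```

Call:
drive_tool:
  increments:
    - [[0,-8,0],[2,0,3],-0.3]
    - [[-1.4,-15,0.3],[4,0,6],-0.3]
    - [[-1.4,-21,0.4],[3.1,0.1,9],-0.3]
    - [[-1.4,-21,0.4],[3.1,0.1,11],-0.3]
    - [[-1.4,-21,0.4],[3.1,0.1,11],-0.3]
    - [[-1.4,-21,0.4],[3.1,0.1,11],-0.3]

```text
time_s: 20.9
tcp_pos: [0.5529, -0.2835, 0.0675]
tcp_rot: [[0.936, -0.252, 0.247], [-0.244, -0.968, -0.063], [0.255, -0.001, -0.967]]
wrist_force: [-0.1, 1.5, -0.4]
grip_width: 0.0558
gripper_force: 0.0
```

```bash
python3 - <<'E'
import kin
from kin import *
from station import manip
s=manip.get_state();q=np.array(s["joint_positions"]);p=np.array(s["tcp_pos"]);R0=np.array(s["tcp_rot"]);print(q.round(4).tolist(),np.round(s["joint_velocities"],3),p.round(5).tolist(),R0.round(4).tolist())
D=kin.D[:3]+[([1.182,.128,-.539,2.425,-1.409,.191,.189],[.45987,-.26728,.14016],0),(q,p,R0)]
sg=(-1,1,-1,1,-1,1,-1)
A=[];y=[]
for q,p,R in D:
    Rs,Re=chain(q,sg,0,np.pi/2)
    A.append(np.c_[[0,0,1],Rs[1][:,2],Rs[1][:,0],Rs[3][:,2],Rs[3][:,0],Re[:,2]]);y+=list(p)
A=np.vstack(A)
for cols in([0,1,2,3,4,5],[0,1,3,5]):
    x=np.linalg.lstsq(A[:,cols],np.array(y),rcond=None)[0];print(cols,x.round(3),(A[:,cols]@x-y).round(4))
E
```

```text
[0.351, 0.4368, 0.1389, 1.9931, -0.2511, 0.4752, -1.1464] [ 0.118 -0.055 -0.049  0.094 -0.069 -0.019  0.101] [0.5529, -0.28351, 0.06746] [[0.9356, -0.2521, 0.2472], [-0.244, -0.9677, -0.0635], [0.2552, -0.0009, -0.9669]]
[0, 1, 2, 3, 4, 5] [ 0.241  0.506  0.017  0.428 -0.041  0.337] [ 0.0086  0.0043  0.0016 -0.0012 -0.0002 -0.0012 -0.0002  0.0014 -0.0014
 -0.0014 -0.0021 -0.0012  0.0149  0.0246  0.0022]
[0, 1, 3, 5] [0.274 0.549 0.458 0.372] [ 0.0213 -0.0056 -0.0027  0.0023  0.0178  0.0011  0.0024  0.0188  0.0011
  0.0027  0.0167  0.0014  0.0144  0.0243 -0.001 ]
```

The arm hits its wrist limits because it bends j6 the wrong way for a slant. Since j5's range reaches π, turning j5 by half a turn (rotating about the forearm axis) gives the slanted posture. I'll plan that rotation.

```bash
cat > flip.py <<'E'
from kin import *
sg=(-1,1,-1,1,-1,1,-1)
def flip(s,total,nrow,lift,L3=.35,first=0):
    q=np.array(s["joint_positions"]);p=np.array(s["tcp_pos"]);R0=np.array(s["tcp_rot"])
    Rs,Re=chain(q,sg,0,np.pi/2);a=Rs[3][:,2];W=p-R0[:,2]*L3;print("forearm",a.round(2),"wrist",W.round(3),"q",q.round(2))
    for i in range(1,nrow+1):
        Q=Rn.from_rotvec(-a*np.radians(total*i/nrow)).as_matrix();t=W+Q@(p-W)+[0,0,lift*min(1,i/4)];R=Q@R0
        print(i,Rn.from_matrix(R0.T@R).as_rotvec(degrees=True).round(0).tolist(),(R0.T@(t-p)*100).round(1).tolist(),"| tip",(t-.038*R[:,2]).round(3),"z",R[:,2].round(2))
E
python3 - <<'E'
from flip import *
from station import manip
flip(manip.get_state(),180,18,.06)
E
```

```text
forearm [ 0.56 -0.34 -0.75] wrist [ 0.466 -0.261  0.406] q [ 0.35  0.44  0.14  1.99 -0.25  0.48 -1.15]
1 [-4.0, -2.0, -9.0] [-0.6, 2.6, -1.6] | tip [ 0.529 -0.302  0.118] z [ 0.2  -0.13 -0.97]
2 [-8.0, -4.0, -18.0] [-0.7, 5.3, -3.3] | tip [ 0.518 -0.324  0.135] z [ 0.17 -0.2  -0.97]
3 [-13.0, -6.0, -27.0] [-0.4, 8.1, -5.3] | tip [ 0.51  -0.347  0.154] z [ 0.14 -0.27 -0.95]
4 [-17.0, -8.0, -36.0] [0.3, 10.7, -7.5] | tip [ 0.506 -0.37   0.176] z [ 0.13 -0.35 -0.93]
5 [-21.0, -9.0, -44.0] [1.1, 13.3, -8.4] | tip [ 0.504 -0.393  0.186] z [ 0.12 -0.42 -0.9 ]
6 [-25.0, -11.0, -53.0] [2.3, 15.6, -9.5] | tip [ 0.507 -0.415  0.197] z [ 0.13 -0.49 -0.86]
7 [-29.0, -13.0, -62.0] [3.9, 17.6, -10.6] | tip [ 0.513 -0.435  0.211] z [ 0.15 -0.56 -0.82]
8 [-33.0, -15.0, -71.0] [5.8, 19.2, -11.9] | tip [ 0.522 -0.453  0.226] z [ 0.18 -0.61 -0.77]
9 [-38.0, -17.0, -80.0] [7.9, 20.4, -13.1] | tip [ 0.535 -0.467  0.242] z [ 0.22 -0.66 -0.72]
10 [-42.0, -19.0, -89.0] [10.3, 21.2, -14.4] | tip [ 0.55  -0.479  0.258] z [ 0.27 -0.7  -0.67]
11 [-46.0, -21.0, -98.0] [12.7, 21.6, -15.6] | tip [ 0.567 -0.486  0.274] z [ 0.32 -0.72 -0.61]
12 [-50.0, -23.0, -107.0] [15.3, 21.4, -16.8] | tip [ 0.586 -0.49   0.29 ] z [ 0.38 -0.73 -0.56]
13 [-54.0, -24.0, -116.0] [17.8, 20.8, -17.8] | tip [ 0.606 -0.489  0.305] z [ 0.45 -0.73 -0.52]
14 [-58.0, -26.0, -124.0] [20.2, 19.7, -18.7] | tip [ 0.626 -0.485  0.318] z [ 0.51 -0.72 -0.47]
15 [-63.0, -28.0, -133.0] [22.4, 18.2, -19.5] | tip [ 0.647 -0.476  0.329] z [ 0.58 -0.69 -0.44]
16 [-67.0, -30.0, -142.0] [24.4, 16.4, -20.0] | tip [ 0.667 -0.464  0.339] z [ 0.64 -0.65 -0.41]
17 [-71.0, -32.0, -151.0] [26.1, 14.2, -20.3] | tip [ 0.685 -0.449  0.345] z [ 0.7  -0.6  -0.39]
18 [-75.0, -34.0, -160.0] [27.5, 11.7, -20.5] | tip [ 0.701 -0.43   0.349] z [ 0.75 -0.54 -0.37]
```

Call:
drive_tool:
  increments:
    - [[-4,-2,-9],[-0.6,2.6,-1.6],-0.3]
    - [[-8,-4,-18],[-0.7,5.3,-3.3],-0.3]
    - [[-13,-6,-27],[-0.4,8.1,-5.3],-0.3]
    - [[-17,-8,-36],[0.3,10.7,-7.5],-0.3]
    - [[-21,-9,-44],[1.1,13.3,-8.4],-0.3]
    - [[-25,-11,-53],[2.3,15.6,-9.5],-0.3]
    - [[-29,-13,-62],[3.9,17.6,-10.6],-0.3]
    - [[-33,-15,-71],[5.8,19.2,-11.9],-0.3]

```text
time_s: 21.9
tcp_pos: [0.5208, -0.4804, 0.1974]
tcp_rot: [[0.628, 0.759, 0.172], [0.673, -0.419, -0.609], [-0.39, 0.499, -0.774]]
wrist_force: [-0.1, 0.0, -0.8]
grip_width: 0.0552
gripper_force: 0.0
```

```bash
python3 - <<'E'
from flip import *
from station import manip
flip(manip.get_state(),110,11,.0)
E
```

```text
forearm [ 0.6  -0.44 -0.67] wrist [ 0.46  -0.267  0.468] q [ 0.05  0.36  0.46  2.    0.81  0.47 -0.86]
1 [-3.0, -3.0, -9.0] [-1.6, 2.2, -0.1] | tip [ 0.52  -0.475  0.243] z [ 0.19 -0.67 -0.72]
2 [-7.0, -6.0, -18.0] [-2.9, 4.7, -0.4] | tip [ 0.529 -0.49   0.261] z [ 0.22 -0.71 -0.67]
3 [-10.0, -9.0, -27.0] [-3.8, 7.3, -1.0] | tip [ 0.541 -0.502  0.279] z [ 0.26 -0.75 -0.61]
4 [-14.0, -12.0, -36.0] [-4.2, 9.9, -1.7] | tip [ 0.555 -0.51   0.297] z [ 0.3  -0.78 -0.55]
5 [-17.0, -15.0, -45.0] [-4.2, 12.5, -2.6] | tip [ 0.572 -0.515  0.315] z [ 0.36 -0.79 -0.49]
6 [-21.0, -18.0, -53.0] [-3.7, 15.1, -3.6] | tip [ 0.59  -0.516  0.332] z [ 0.41 -0.8  -0.44]
7 [-24.0, -21.0, -62.0] [-2.8, 17.4, -4.8] | tip [ 0.609 -0.513  0.347] z [ 0.48 -0.79 -0.39]
8 [-27.0, -24.0, -71.0] [-1.4, 19.5, -6.0] | tip [ 0.629 -0.506  0.36 ] z [ 0.54 -0.77 -0.35]
9 [-31.0, -27.0, -80.0] [0.3, 21.3, -7.2] | tip [ 0.649 -0.496  0.371] z [ 0.6  -0.73 -0.31]
10 [-34.0, -30.0, -89.0] [2.3, 22.7, -8.5] | tip [ 0.668 -0.482  0.379] z [ 0.66 -0.69 -0.29]
11 [-38.0, -33.0, -98.0] [4.6, 23.8, -9.7] | tip [ 0.686 -0.466  0.384] z [ 0.72 -0.64 -0.27]
```

Call:
drive_tool:
  increments:
    - [[-3,-3,-9],[-1.6,2.2,-0.1],-0.3]
    - [[-7,-6,-18],[-2.9,4.7,-0.4],-0.3]
    - [[-10,-9,-27],[-3.8,7.3,-1.0],-0.3]
    - [[-14,-12,-36],[-4.2,9.9,-1.7],-0.3]
    - [[-17,-15,-45],[-4.2,12.5,-2.6],-0.3]
    - [[-21,-18,-53],[-3.7,15.1,-3.6],-0.3]
    - [[-24,-21,-62],[-2.8,17.4,-4.8],-0.3]
    - [[-27,-24,-71],[-1.4,19.5,-6.0],-0.3]

```text
time_s: 22.9
tcp_pos: [0.6491, -0.5352, 0.3462]
tcp_rot: [[-0.337, 0.777, 0.531], [0.185, 0.608, -0.772], [-0.923, -0.162, -0.349]]
wrist_force: [0.2, -0.7, 0.6]
grip_width: 0.0557
gripper_force: 0.0
```

```bash
cat > tgt.py <<'E'
from g import *
F=np.diag([-1.,-1,1])
def pick(t,h,back=0,adv=.003):
    R=rot(yaw,t)@F;G=cen+n*.010-u*.002;return G+R[:,2]*(.0567+adv)+[0,0,h]-np.r_[u[:2],0]*back,R
E
python3 - <<'E'
from flip import *
from tgt import *
from station import manip
s=manip.get_state();p=np.array(s["tcp_pos"]);R0=np.array(s["tcp_rot"]);flip(s,40,4,0)
print(p);inc(p,R0,[pick(60,.2),pick(45,.12),pick(40,.1)])
E
```

```text
forearm [ 0.52 -0.48 -0.7 ] wrist [ 0.463 -0.265  0.468] q [-0.11  0.4   0.65  2.06  2.32  0.46 -1.03]
1 [-4.0, -2.0, -9.0] [-1.2, 2.4, -0.1] | tip [ 0.649 -0.494  0.366] z [ 0.6  -0.73 -0.33]
2 [-8.0, -5.0, -18.0] [-2.0, 5.0, -0.4] | tip [ 0.668 -0.479  0.37 ] z [ 0.66 -0.69 -0.31]
3 [-11.0, -7.0, -27.0] [-2.4, 7.7, -0.9] | tip [ 0.685 -0.462  0.371] z [ 0.71 -0.63 -0.31]
4 [-15.0, -9.0, -36.0] [-2.3, 10.3, -1.6] | tip [ 0.699 -0.443  0.369] z [ 0.76 -0.57 -0.32]
[ 0.64909642 -0.53523276  0.34622611]
[-37.0, 6.0, -7.6] [19.76, 11.55, -16.8]
[-35.9, 20.4, -12.4] [28.64, 12.49, -14.26]
[-35.4, 25.2, -14.0] [30.95, 12.64, -13.71]
```

Call:
drive_tool:
  increments:
    - [[-9,1,-2],[5,3,-4],-0.3]
    - [[-18,3,-4],[10,6,-8.5],-0.3]
    - [[-27,4,-6],[15,9,-13],-0.3]
    - [[-37,6,-7.6],[19.8,11.5,-16.8],-0.3]
    - [[-36.5,13,-10],[24,12,-15.5],-0.3]
    - [[-36,20,-12.4],[28.6,12.5,-14.3],-0.3]
    - [[-36,20,-12.4],[28.6,12.5,-14.3],-0.3]

```text
time_s: 23.78
tcp_pos: [0.5864, -0.3201, 0.1501]
tcp_rot: [[-0.674, 0.264, 0.69], [0.183, 0.965, -0.19], [-0.716, -0.001, -0.698]]
wrist_force: [0.8, -0.5, 0.3]
grip_width: 0.0555
gripper_force: 0.0
```

```bash
python3 - <<'E'
from tgt import *
from station import manip
s=manip.get_state();p=np.array(s["tcp_pos"]);R0=np.array(s["tcp_rot"]);print(p,np.round(s["joint_positions"],2),np.round(s["joint_velocities"],2))
inc(p,R0,[pick(45,.10),pick(45,.05),pick(40,.10),pick(40,.05),pick(40,.0)])
E
```

```text
[ 0.58636907 -0.32006985  0.15008025] [ 0.58  0.3   0.02  2.29  3.97  0.33 -2.14] [-0.2   0.4  -0.1   0.24 -0.04 -0.18  0.1 ]
[-0.1, 0.7, -0.0] [5.49, 1.97, 2.78]
[-0.1, 0.7, -0.0] [9.07, 1.98, 6.27]
[-0.1, 5.7, -0.0] [6.01, 1.97, 2.75]
[-0.1, 5.7, -0.0] [9.59, 1.98, 6.24]
[-0.1, 5.7, -0.0] [13.16, 1.98, 9.73]
```

Call:
drive_tool:
  increments:
    - [[0,3,0],[3,1,1.4],-0.3]
    - [[0,5.7,0],[6,2,2.8],-0.3]
    - [[0,5.7,0],[8,2,4.7],-0.3]
    - [[0,5.7,0],[9.6,2,6.2],-0.3]
    - [[0,5.7,0],[9.6,2,6.2],-0.3]

```text
time_s: 24.4
tcp_pos: [0.568, -0.2913, 0.0341]
tcp_rot: [[-0.743, 0.262, 0.616], [0.203, 0.965, -0.166], [-0.638, 0.002, -0.77]]
wrist_force: [0.3, -0.3, 0.2]
grip_width: 0.0554
gripper_force: 0.0
```

```bash
python3 - <<'E'
from tgt import *
from station import manip
s=manip.get_state();p=np.array(s["tcp_pos"]);R0=np.array(s["tcp_rot"]);print(p,np.round(s["joint_positions"],2),np.round(s["joint_velocities"],2),s["time_s"])
inc(p,R0,[pick(40,.05),pick(40,.02),pick(40,.0)])
E
```

```text
[ 0.56800497 -0.29128705  0.03413821] [ 0.41  0.52  0.15  2.32  3.72  0.44 -1.94] [ 0.   -0.04 -0.01 -0.02  0.03 -0.01 -0.02] 24.4
[0.1, -0.3, -0.1] [-0.47, -0.33, -0.09]
[0.1, -0.3, -0.1] [1.44, -0.33, 2.22]
[0.1, -0.3, -0.1] [2.72, -0.33, 3.76]
```

Settled, and tracking well. I go down the last 5 cm and close.

Call:
drive_tool:
  increments:
    - [[0,0,0],[0.5,-0.3,1.1],-0.3]
    - [[0,0,0],[1.4,-0.3,2.2],-0.3]
    - [[0,0,0],[2.1,-0.3,3.1],-0.3]
    - [[0,0,0],[2.7,-0.3,3.8],-0.3]
    - [[0,0,0],[2.7,-0.3,3.8],-0.3]
  force: 60

```text
time_s: 25.02
tcp_pos: [0.573, -0.2949, -0.011]
tcp_rot: [[-0.741, 0.26, 0.619], [0.201, 0.965, -0.166], [-0.641, 0.001, -0.768]]
wrist_force: [-0.2, -0.6, 0.0]
grip_width: 0.0552
gripper_force: 0.0
```

Call:
drive_tool:
  increments:
    - [[0,0,0],[0,0,0],0.3]
    - [[0,0,0],[0,0,0],0.6]
    - [[0,0,0],[0,0,0],0.6]
    - [[0,0,0],[0,0,0],0.6]
  force: 60

```text
time_s: 25.52
tcp_pos: [0.5741, -0.295, -0.0095]
tcp_rot: [[-0.74, 0.26, 0.621], [0.2, 0.966, -0.166], [-0.643, 0.001, -0.766]]
wrist_force: [-0.5, 1.5, 3.4]
grip_width: 0.0314
gripper_force: 59.7
```

Gripped: width 31.4 mm, 60 N. I compute the block-in-hand pose and the route, lifting over the bottle and entering under the lid from the right side.

```bash
cat > place.py <<'E'
from g import *
v=np.cross(n,u)
Bp,BR=cen,np.c_[u,v,n]                     # block on the bar
tp,tR=np.array([.5741,-.295,-.0095]),np.array([[-.74,.26,.621],[.2,.966,-.166],[-.643,.001,-.766]])
Uu,_,Vv=np.linalg.svd(tR);tR=Uu@Vv
relR=BR.T@tR;relp=BR.T@(tp-Bp)
ca=.3453;X=np.array([np.cos(ca),np.sin(ca),0]);Y=np.array([-X[1],X[0],0]);PAD=np.array([.6165,.167,.011])
def tool(bp,bR):return bp+bR@relp,bR@relR
def case(back,lat,h):return tool(PAD+[0,0,.018+h]-X*back+Y*lat,np.c_[X,Y,[0,0,1]])
def swing(deg,h,flat=1.):  # block turned about the base axis from the bar
    Q=Rn.from_euler('z',deg,degrees=True).as_matrix();w=np.cross(u,[0,0,1]);w/=np.linalg.norm(w)
    P=Rn.from_rotvec(w*np.radians(-pitch*flat)).as_matrix();return tool(Q@Bp+[0,0,h],Q@P@BR)
E
python3 - <<'E'
from place import *
from station import manip
s=manip.get_state();p=np.array(s["tcp_pos"]);R0=np.array(s["tcp_rot"])
print(relp.round(4),"block yaw",np.degrees(np.arctan2(u[1],u[0])))
w=[swing(0,.08,0),swing(0,.16,1),swing(8,.22),swing(18,.23),swing(28,.23)]
inc(p,R0,w);print([a[0].round(3) for a in w])
f=case(0,0,0);print("final",f[0],f[1][:,2],"case -140 tcp",case(.03,-.14,.12)[0])
E
```

```text
[ 0.0456  0.0013 -0.027 ] block yaw -15.21600741590174
[-0.0, 0.0, 0.0] [-5.14, 0.01, -6.13]
[-0.0, -7.7, -0.0] [-10.97, 0.02, -12.45]
[-5.5, -7.7, -5.8] [-15.8, 9.0, -16.22]
[-12.5, -7.6, -13.0] [-16.29, 20.32, -17.1]
[-19.4, -7.5, -20.2] [-14.64, 31.43, -18.47]
[array([ 0.574, -0.295,  0.07 ]), array([ 0.578, -0.296,  0.156]), array([ 0.614, -0.213,  0.216]), array([ 0.641, -0.103,  0.226]), array([0.649, 0.01 , 0.226])]
final [0.65897875 0.18364437 0.00197558] [ 0.69537895  0.2529384  -0.67265912] case -140 tcp [0.67813659 0.04175365 0.12197558]
```

Call:
drive_tool:
  increments:
    - [[0,0,0],[-1.3,0,-1.5],0.6]
    - [[0,0,0],[-4,0,-4.8],0.6]
    - [[0,-4,0],[-8,0,-9.3],0.6]
    - [[0,-7.7,0],[-11,0,-12.4],0.6]
    - [[-2.7,-7.7,-2.9],[-13.5,4.5,-14.3],0.6]
    - [[-5.5,-7.7,-5.8],[-15.8,9,-16.2],0.6]
    - [[-9,-7.7,-9.4],[-16,14.5,-16.7],0.6]
    - [[-12.5,-7.6,-13],[-16.3,20.3,-17.1],0.6]
  force: 80

```text
time_s: 26.52
tcp_pos: [0.6388, -0.103, 0.2237]
tcp_rot: [[-0.677, -0.051, 0.735], [-0.034, 0.999, 0.038], [-0.736, 0.001, -0.677]]
wrist_force: [0.4, -0.1, -7.4]
grip_width: 0.0307
gripper_force: 80.8
```

```bash
python3 - <<'E'
from place import *
from station import manip
s=manip.get_state();p=np.array(s["tcp_pos"]);R0=np.array(s["tcp_rot"]);print(p,np.round(s["joint_positions"],2),s["grip_width"],s["gripper_force"],np.round(s["wrist_force"],1))
w=[swing(23,.23),case(.03,-.16,.20),case(.03,-.13,.14),case(.03,-.06,.07),case(.02,0,.05)]
inc(p,R0,w);print([a[0].round(3) for a in w])
E
```

```text
[ 0.63876334 -0.10297832  0.22371472] [ 0.45  0.12 -0.2   2.31  4.31  0.22 -2.51] 0.030722880682557834 80.82910180091858 [ 0.4 -0.1 -7.4]
[-3.7, -0.4, -3.4] [-1.0, 5.58, 0.69]
[-12.6, -0.4, -11.5] [-1.95, 12.34, 5.34]
[-12.6, -0.4, -11.5] [3.05, 15.2, 8.77]
[-12.6, -0.4, -11.5] [9.58, 21.9, 12.02]
[-12.6, -0.4, -11.5] [11.59, 27.93, 12.8]
[array([ 0.648, -0.047,  0.226]), array([0.685, 0.023, 0.202]), array([0.675, 0.051, 0.142]), array([0.651, 0.117, 0.072]), array([0.64 , 0.177, 0.052])]
```

Call:
drive_tool:
  increments:
    - [[-3,0,-3],[-0.5,4,1.5],0.6]
    - [[-6,-0.4,-5.5],[-1,8,3],0.6]
    - [[-9.5,-0.4,-8.5],[-1,11.5,4.8],0.6]
    - [[-12.6,-0.4,-11.5],[0,13,6.5],0.6]
    - [[-12.6,-0.4,-11.5],[3,15.2,8.8],0.6]
    - [[-12.6,-0.4,-11.5],[6.3,18.5,10.4],0.6]
    - [[-12.6,-0.4,-11.5],[9.6,21.9,12],0.6]
    - [[-12.6,-0.4,-11.5],[9.6,21.9,12],0.6]

```text
time_s: 27.52
tcp_pos: [0.6457, 0.1218, 0.0662]
tcp_rot: [[-0.638, -0.35, 0.686], [-0.235, 0.937, 0.259], [-0.733, 0.004, -0.68]]
wrist_force: [-1.4, 0.9, -6.8]
grip_width: 0.0307
gripper_force: 81.3
```

```bash
python3 - <<'E'
from place import *
from station import manip
s=manip.get_state();p=np.array(s["tcp_pos"]);R0=np.array(s["tcp_rot"]);print(p,np.round(s["joint_positions"],2),np.round(s["joint_velocities"],2),s["grip_width"],np.round(s["wrist_force"],1))
w=[case(.03,-.06,.07),case(.02,0,.05),case(0,0,.015),case(0,0,0.003)]
inc(p,R0,w)
# block measured now from hand pose
bR=R0@relR.T;bp=p-bR@relp;print("block",bp.round(4),bR[:,0].round(3))
a=manip.camera("scene");np.savez("pics/s3.npz",**a)
K=[bp+bR@np.array([x,y,z]) for x in(-.04,.04) for y in(-.016,.016) for z in(.018,)];print(proj(a,K).round(1).tolist())
E
```

```text
[0.64565454 0.12181097 0.06622459] [-0.08  0.51 -0.05  2.36  3.45  0.55 -1.66] [ 0.08 -0.06  0.02 -0.05  0.07 -0.01 -0.05] 0.030693210161489598 [-1.4  0.9 -6.8]
[0.5, -0.6, 0.2] [-0.65, -0.63, -0.14]
[0.5, -0.6, 0.2] [0.1, 5.34, 2.02]
[0.5, -0.6, 0.2] [1.3, 5.31, 5.87]
[0.5, -0.6, 0.2] [2.18, 5.3, 6.68]
block [0.6036 0.1048 0.0937] [ 0.938  0.347 -0.011]
[[373.3, 204.3], [379.4, 194.9], [412.7, 216.2], [418.2, 206.4]]
```

Call:
drive_tool:
  increments:
    - [[0.3,-0.3,0.1],[0,2.7,1],0.6]
    - [[0.5,-0.6,0.2],[0.1,5.3,2],0.6]
    - [[0.5,-0.6,0.2],[0.5,5.3,3.4],0.6]
    - [[0.5,-0.6,0.2],[1.0,5.3,4.8],0.6]
    - [[0.5,-0.6,0.2],[1.3,5.3,5.9],0.6]
    - [[0.5,-0.6,0.2],[1.3,5.3,5.9],0.6]

```text
time_s: 28.32
tcp_pos: [0.6689, 0.1775, 0.0245]
tcp_rot: [[-0.624, -0.332, 0.708], [-0.222, 0.943, 0.247], [-0.75, -0.003, -0.662]]
wrist_force: [-0.9, -0.0, -6.5]
grip_width: 0.0311
gripper_force: 81.3
```

```bash
python3 - <<'E'
from place import *
from station import manip
s=manip.get_state();p=np.array(s["tcp_pos"]);R0=np.array(s["tcp_rot"]);print(p,np.round(s["joint_positions"],2),s["grip_width"],np.round(s["wrist_force"],1))
inc(p,R0,[case(0,0,.005),case(0,0,.002),case(0,0,-.002)])
bR=R0@relR.T;bp=p-bR@relp;print("block",bp.round(4),bR[:,0].round(3))
# numeric check with the wrist camera: edges of the bright steel versus the model outline
w=manip.camera("wrist");K=[bp+bR@np.array([x,y,.018]) for x in(-.04,.04) for y in(-.016,.016)];print(proj(w,K).round(0).tolist())
hsv=cv2.cvtColor(w["pixels"],cv2.COLOR_RGB2HSV);mk=((hsv[...,1]<40)&(hsv[...,2]>140)).astype(np.uint8)
nn,l,st,ce=cv2.connectedComponentsWithStats(mk);print([(st[i].tolist(),ce[i].round().tolist()) for i in range(1,nn) if st[i,4]>300])
pd=[PAD+X*a+Y*b for a in(-.05,.05) for b in(-.035,.035)];print("pad",proj(w,pd).round(0).tolist())
np.savez("pics/wp.npz",**w)
E
```

```text
[0.66891496 0.17748039 0.02454024] [-0.25  0.65 -0.02  2.3   3.22  0.66 -1.57] 0.03105640983776756 [-0.9 -0.  -6.5]
[-0.5, 0.8, -0.2] [1.8, 0.92, 0.61]
[-0.5, 0.8, -0.2] [2.02, 0.92, 0.81]
[-0.5, 0.8, -0.2] [2.32, 0.92, 1.08]
block [0.6259 0.1612 0.0509] [0.944 0.329 0.015]
[[265.0, 328.0], [381.0, 328.0], [290.0, 363.0], [356.0, 363.0]]
[([585, 174, 55, 121, 3928], [620.0, 239.0]), ([262, 323, 126, 96, 8266], [324.0, 369.0]), ([405, 328, 235, 56, 7897], [549.0, 352.0]), ([0, 339, 176, 129, 11344], [58.0, 384.0]), ([172, 415, 45, 51, 730], [198.0, 447.0]), ([431, 415, 33, 39, 490], [444.0, 440.0])]
pad [[234.0, 125.0], [468.0, 124.0], [277.0, 254.0], [402.0, 254.0]]
```

Call:
drive_tool:
  increments:
    - [[-0.5,0.8,-0.2],[0.6,0.9,0.1],0.6]
    - [[-0.5,0.8,-0.2],[1.1,0.9,0.3],0.6]
    - [[-0.5,0.8,-0.2],[1.5,0.9,0.5],0.6]
    - [[-0.5,0.8,-0.2],[1.8,0.9,0.6],0.6]
    - [[-0.5,0.8,-0.2],[1.8,0.9,0.6],0.6]

```text
time_s: 29.0
tcp_pos: [0.6583, 0.1844, 0.0071]
tcp_rot: [[-0.632, -0.342, 0.696], [-0.229, 0.94, 0.253], [-0.741, 0.0, -0.672]]
wrist_force: [0.7, 0.0, -6.2]
grip_width: 0.031
gripper_force: 81.4
```

```bash
python3 - <<'E'
from place import *
from station import manip
s=manip.get_state();p=np.array(s["tcp_pos"]);R0=np.array(s["tcp_rot"]);print(p,np.round(s["wrist_force"],1),np.round(s["torque"],2))
inc(p,R0,[case(0,0,.002),case(0,0,-.002)])
bR=R0@relR.T;bp=p-bR@relp;print("block",bp.round(4),"h",bp[2]-.029,bR[:,0].round(3),"off",(bp-PAD)@X,(bp-PAD)@Y)
E
```

```text
[0.65833502 0.1843761  0.00711782] [ 0.7  0.  -6.2] [-0.63  1.59 -0.01]
[0.0, 0.0, 0.0] [0.21, -0.09, 0.24]
[0.0, 0.0, 0.0] [0.51, -0.09, 0.51]
block [0.6158 0.1677 0.0341] h 0.005104361316908206 [0.941 0.339 0.001] off -0.0003802124485872406 0.0008969244543971549
```

Call:
drive_tool:
  increments:
    - [[0,0,0],[0.15,0,0.13],0.6]
    - [[0,0,0],[0.22,0,0.2],0.6]
    - [[0,0,0],[0.22,0,0.2],0.6]

```text
time_s: 29.38
tcp_pos: [0.6587, 0.1846, 0.0047]
tcp_rot: [[-0.631, -0.342, 0.696], [-0.229, 0.94, 0.253], [-0.741, 0.0, -0.671]]
wrist_force: [-0.7, -0.2, -5.6]
grip_width: 0.0314
gripper_force: 81.4
```

Call:
drive_tool:
  increments:
    - [[0,0,0],[0.07,0,0.07],0.6]
    - [[0,0,0],[0.15,0,0.13],0.6]
    - [[0,0,0],[0.15,0,0.13],0.6]

```text
time_s: 29.75
tcp_pos: [0.6586, 0.1846, 0.0026]
tcp_rot: [[-0.631, -0.342, 0.696], [-0.229, 0.94, 0.253], [-0.741, 0.0, -0.672]]
wrist_force: [0.6, -0.2, -6.3]
grip_width: 0.0311
gripper_force: 81.4
```

Call:
drive_tool:
  increments:
    - [[0,0,0],[0.07,0,0.07],0.6]
    - [[0,0,0],[0.15,0,0.13],0.6]
    - [[0,0,0],[0.15,0,0.13],0.6]

```text
time_s: 30.12
tcp_pos: [0.6593, 0.1848, 0.0022]
tcp_rot: [[-0.629, -0.342, 0.698], [-0.229, 0.94, 0.254], [-0.743, 0.0, -0.669]]
wrist_force: [-5.6, -1.7, 4.2]
grip_width: 0.0311
gripper_force: 83.2
```

Call:
drive_tool:
  increments:
    - [[0,0,0],[0.07,0,0.07],0.6]
    - [[0,0,0],[0.15,0,0.13],0.6]
    - [[0,0,0],[0.15,0,0.13],0.6]

```text
time_s: 30.5
tcp_pos: [0.6597, 0.185, 0.0022]
tcp_rot: [[-0.626, -0.342, 0.701], [-0.228, 0.94, 0.255], [-0.746, -0.0, -0.666]]
wrist_force: [-14.2, -4.0, 17.6]
grip_width: 0.0309
gripper_force: 85.1
```

Contact is at the predicted height, so the block is on the pad. I relieve the pressure, then open.

Call:
drive_tool:
  increments:
    - [[0,0,0],[-0.13,0,-0.12],0.6]
    - [[0,0,0],[-0.22,0,-0.2],0.6]
    - [[0,0,0],[-0.22,0,-0.2],0.6]
  force: 40

```text
time_s: 30.88
tcp_pos: [0.6592, 0.1848, 0.0023]
tcp_rot: [[-0.63, -0.342, 0.697], [-0.229, 0.94, 0.254], [-0.742, 0.0, -0.67]]
wrist_force: [-1.8, -0.2, -1.0]
grip_width: 0.0308
gripper_force: 81.7
```

Call:
drive_tool:
  increments:
    - [[0,0,0],[0,0,0],0.2]
    - [[0,0,0],[0,0,0],0.1]
    - [[0,0,0],[0,0,0],0.0]
    - [[0,0,0],[0,0,0],-0.1]
    - [[0,0,0],[0,0,0],-0.1]
  force: 20

```text
time_s: 31.5
tcp_pos: [0.6586, 0.1846, 0.0018]
tcp_rot: [[-0.631, -0.342, 0.697], [-0.229, 0.94, 0.254], [-0.741, 0.0, -0.671]]
wrist_force: [0.4, -0.8, 0.6]
grip_width: 0.0473
gripper_force: 0.0
```

```bash
python3 - <<'E'
from place import *
from station import manip
s=manip.get_state();p=np.array(s["tcp_pos"]);R0=np.array(s["tcp_rot"])
c=lambda *a:(case(*a)[0],R0)
inc(p,R0,[c(.01,0,.03),c(.02,0,.06),c(.03,-.02,.075),c(.03,-.08,.09),c(.03,-.14,.14),c(.03,-.17,.2)])
E
```

```text
[0.0, 0.0, 0.0] [-1.56, -0.1, -2.77]
[0.0, 0.0, 0.0] [-3.12, -0.09, -5.52]
[0.0, 0.0, 0.0] [-3.55, -2.09, -7.27]
[0.0, 0.0, 0.0] [-4.65, -8.09, -8.3]
[0.0, 0.0, 0.0] [-8.35, -14.09, -11.67]
[0.0, 0.0, 0.0] [-12.79, -17.09, -15.71]
```

Call:
drive_tool:
  increments:
    - [[0,0,0],[-0.6,0,-1],-0.1]
    - [[0,0,0],[-1.6,0,-2.8],-0.1]
    - [[0,0,0],[-3.1,0,-5.5],-0.1]
    - [[0,0,0],[-3.5,-2,-7.2],-0.1]
    - [[0,0,0],[-4.6,-8,-8.3],-0.1]
    - [[0,0,0],[-8.3,-14,-11.7],-0.1]
    - [[0,0,0],[-12.8,-17,-15.7],-0.1]
    - [[0,0,0],[-12.8,-17,-15.7],-0.1]

```text
time_s: 32.5
tcp_pos: [0.6865, 0.0194, 0.1962]
tcp_rot: [[-0.63, -0.343, 0.696], [-0.227, 0.939, 0.258], [-0.742, 0.004, -0.67]]
wrist_force: [-1.4, 1.1, -1.1]
grip_width: 0.0469
gripper_force: 0.0
```

```bash
python3 - <<'E'
from place import *
from station import manip
s=manip.get_state();print(s["tcp_pos"],np.round(s["joint_positions"],2),np.round(s["wrist_force"],1))
for nme in("scene","top"):
    a=manip.camera(nme);np.savez(f"pics/{nme}F.npz",**a)
    P0=PAD+[0,0,.018];q=proj(a,[P0+X*x+Y*y+[0,0,.018] for x,y in((-.04,.016),(-.04,-.016),(.04,-.016),(.04,.016))]);print(nme,"block predicted",q.round(1).tolist())
    hsv=cv2.cvtColor(a["pixels"],cv2.COLOR_RGB2HSV)
    x0,y0=np.floor(q.min(0)-14).astype(int);x1,y1=np.ceil(q.max(0)+14).astype(int)
    print(hsv[y0:y1:3,x0:x1:3,2])
    # bystanders: change against the first picture near their places
    b=np.load(f"pics/{nme}0.npz")["pixels"].astype(int);d=np.abs(b-a["pixels"].astype(int)).max(2)
    for k,Q,h in(("jar",(.567,-.1928),.035),("ring",(.517,-.408),.025),("bottle",(.5291,-.0577),.09),("flask",(.5765,.2807),.025)):
        u0,v0=proj(a,[*Q,h])[0].astype(int);print(k,(d[v0-14:v0+14,u0-14:u0+14]>60).mean().round(3))
E
```

```text
[0.6865481  0.01935033 0.19624023] [ 0.49  0.29 -0.4   2.21  4.37  0.27 -2.39] [-1.4  1.1 -1.1]
scene block predicted [[402.0, 209.4], [396.5, 218.3], [434.0, 229.7], [438.9, 220.4]]
[[174 110 135 138 131 128 138 142 128  81  71 102 170 174 177 180 178 181
  183 184 182 180 177 174]
 [ 80 196 138 136 133 132 140 146  87  69  71  74 115 176 178 180 180 180
  183 179 180 179 178 172]
 [ 74  89 138 131 129 143 133 116  74  68  69  72  97 175 176 177 179 182
  184 184 179 182 172 174]
 [112 139 135 130 120  95 129 117  77  67  75  72  82 117 172 174 181 182
  179 180 183 176 173 172]
 [134 139 130 131 131 119  95  88  88  93 115  96  76  97 169 174 175 174
  170 173 171 172 176 173]
 [138 136 134 133 125 121  77 120 119  89  89  86  95 108 144 176 172 171
  171 170 172 170 175 173]
 [135 136 136 128 159  84  54 112 123 123 124 117  95  89 106 177 181 186
  181 170 173 173 173 172]
 [134 135 134 136 108  68 125 121 117 108  89 124 124 122 116 144 177 179
  179 181 185 186 174 178]
 [135 140 129 123  81  73  91 115 125 126 126 121 109  87 123 118 187 189
  186 178 178 178 180 183]
 [225 13
[... 2393 characters left out ...]
 37  99  74  66 109 105  25 102 113  34  68  83  80
   54  42]
 [ 34  65  45  33  39  32  27  71  96 110 106 119 109 132  52  47  84  96
   96  32]
 [ 39  94  37  35  28  35  32  80  75 111 109  61  12  42  35  52  84  82
   79  68]
 [ 40  57  43  45  44  42  45  96  79  77  36  46  68  83 110 101 107  40
   37  33]
 [ 34  41  66  37  44  37  35  35  95  78  85 112  82  86  50  34  31  55
   93 141]
 [ 37  38  95  41  40  31  38  37  89  85  94  86  29  33  58  95 141  29
   16  88]
 [ 46  46  57  42  39  38  41  42 112  29  30  38  92  81  34  23  93  89
   98  88]
 [ 36  35  27  61  42  42  37  34  24  94  94  38  23  91  87  87 194 169
   96  99]]
jar 0.0
ring 0.0
bottle 0.999
flask 0.903
```

```bash
python3 - <<'E'
from place import *
from station import manip
a=np.load("pics/s1.npz")["pixels"].astype(int);b=manip.camera("scene")["pixels"].astype(int)
d=np.abs(a-b).max(2)
k=np.zeros(d.shape,np.uint8);cv2.fillPoly(k,[np.array([[443,93],[402,153],[408,158],[446,104]])],1)
print("strip change",(d[k>0]>60).mean());m=(d>60).astype(np.uint8)
nn,l,st,ce=cv2.connectedComponentsWithStats(m);print([st[i].tolist() for i in range(1,nn) if st[i,4]>40])
s=manip.get_state();print(np.round(s["wrist_force"],1),np.abs(s["joint_velocities"]).max())
if (d[k>0]>60).mean()<.15: print(manip.job_done())
E
```

```text
strip change 0.0
[[170, 0, 16, 21, 274], [197, 0, 191, 194, 11976], [130, 132, 20, 20, 228], [142, 152, 12, 16, 87], [136, 164, 51, 47, 492], [380, 165, 18, 23, 198], [192, 170, 28, 25, 132], [368, 188, 15, 17, 100], [226, 200, 68, 67, 1103], [399, 210, 29, 17, 212], [194, 218, 65, 46, 557], [318, 246, 62, 48, 1378], [190, 275, 30, 48, 948]]
[-0.5  0.8 -0.8] 0.09164878170255764
the job is handed in; nothing more can be done
None
```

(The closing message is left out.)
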